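# Load the ink shaker and set its timer

### The arm

A 6-joint arm with a two-finger parallel gripper is mounted at the origin on a cart in front of the work surface, level with it; the furniture and walls round the work are solid. World frame = base frame: x ahead of the robot, y to its left, z up, the work surface at z = 0. Lengths are in mm, angles in degrees, forces in N, time in s.
With the tool pointing down it reaches from about 350 to 850 mm from the base axis. Payload 8.1 kg.
Tool frame: the origin (TCP) lies midway between the tips of the shut fingers; the grasp point (between the pads) lies grip_depth behind it (grip_depth is the distance from the TCP to the grasp point, in mm); z points along the fingers, y is the line along which they close (so a half turn about z gives the same grasp; the last joint's range is limited). The gripper opens to 85 mm and grips with 20 to 120 N. Pads are 22 mm wide; open, the fingers measure 114 mm over their backs; the gripper's body (76 mm by 85 mm) begins 54 mm behind the grasp point. The pads swing forward as they close: fully open they stand 13 mm farther back than shut.
Start: joints at [71.081, 7.471, 85.268, -0, 87.261, -4.893], TCP at [145.395, 582.122, 231.292] pointing down, gripper open.
Joint ranges: [-169.43, 169.43], [-51.17, 129.36], [1.28, 143.12], [-76.62, 256.62], [0, 156.53], [-152.29, 152.29]. Speed limits (degrees/s): [136.94, 136.94, 159.86, 180, 180, 180].

### API

Orientations are given as [roll, pitch, yaw] about the fixed x, y, z axes, in that order (R = Rz(yaw) Ry(pitch) Rx(roll)).
In Python, from bench import sense, snapshot, hand_in, grip_depth gives the robot as it stands. The module is installed in compiled form; this text tells all that it offers.
- The arm moves only by the tool apply_moves, never from a script. Its argument "series" is text: rows parted by semicolons, each of 5 numbers parted by spaces: the shift along the tool's x, y, z each as a share of 0.3 m, from -1 to 1, then the turn about the tool's z as a share of 2 rad, from -1 to 1, then the gripper's target within -1 to 1 (shut at 1, half-way at 0, fully open at -1). In form: tx ty tz twist gripper; .... A call has 1 to 5 rows; each row shifts and turns the commanded pose from where the row before left it, along the tool's axes as they then stand; what a row does not reach is not made up. A row lasts 1/12 s, in which the tool goes at most 41.7 mm and 7.16 degrees, less where a joint would pass 70% of its speed; a pose out of reach is approached as far as the arm can. A call with a number of a shift or a turn outside -1 to 1 is refused whole. A call with a gripper value outside its range is refused whole. The fingers move at their own pace and stop on an object; "squeeze" is the grip in N (left out, the last holds). Time passes only in rows, so rows that do not move let the fingers close. It gives the time, the measured TCP pose, the force, the opening and the grip force at its end, in the units of the state.
- sense(): the state, without advancing time (a new reading comes with each control period).
- snapshot(name): name is "scene" or "top"; returns a dict with "frame" (480x640x3 uint8, blue, green, red), "depth" (480x640 float32, mm along the optical axis (not along the pixel's ray), 0 where there is no reading), "intrinsics" (3x3 intrinsics, pixels), "dist" ([k1, k2, p1, p2, k3] as OpenCV has them; the pictures are not rectified), "extrinsics" (4x4, takes a point from camera to world coordinates). Camera axes: x right, y down, z forward; pixel columns grow to the right and rows downward; lengths in mm; the calibration is good to about 2 mm. A picture is of the moment at which its call begins.
- hand_in(): hands the job in; it is judged then, once.
The state is a dict: "time": time; "joint_pos": joint angles; "qd": joint speeds; "joint_efforts": joint torques, N m; "tool_pos": TCP position; "tcp_rot": TCP orientation; "ft_force": force on the tool from outside, world axes, zero at the start; "wrist_torque": the same for the moment, N m; "finger_gap": finger opening in mm; "grip_force": force on a finger pad.
Only numpy, scipy, OpenCV 4.12 (cv2) and the standard library are available. Lean on these libraries where they do the work, as an engineer would, in place of code of your own. Each camera call takes 0.05 s, during which the arm holds its last target. There are 200 camera calls.

### The job

Load the ink shaker: take the loose white tray by its handle post and slide it out of the shaker bay onto the open table, stand every ink bottle upright in a cell of its own in it, then slide the tray back in through the mouth of the bay, under the clear hood, to the back stop and sideways to the left behind the orange retaining lip, as far as it goes. After that turn the timer collar until its red pointer stands at the four-dot mark, and let go. Leave the blue-lidded tub and the eraser where they are.

Things in the scene. Friction and masses are not known exactly. Their poses are not given: they have to be found in the camera images.
- tray: loose white four-cell tray, 104 x 104 mm, walls 38 mm high and 4 mm thick, floor 4 mm thick, a cross of dividers making 2 x 2 cells 46 mm square inside (cell centres 25 mm to either side of the middle in x and y). About 0.35 kg. Origin: centre of its underside; z up; at its front (-x) a neck 14 mm wide, 20 mm high, leads to the blue handle post. Slides on the table; starts empty at home in the bay
- tray_handle (a point): point on the tray's blue handle post, 98 mm in front (tray -x) of the tray's middle and 66 mm above its underside; axes as the tray's. The post is upright, 86 mm high, 30 mm long along tray x and 12 mm thick along tray y: pinch it from above across its thickness
- cell_0 (a point): middle of the floor of the tray's front left (-x, +y) cell, in tray axes
- cell_1 (a point): middle of the floor of the tray's front right (-x, -y) cell, in tray axes
- cell_2 (a point): middle of the floor of the tray's back left (+x, +y) cell, in tray axes
- cell_3 (a point): middle of the floor of the tray's back right (+x, -y) cell, in tray axes
- ink_bottle_1: ink bottle, black ink, white cap; round body 32 mm across up to 66 mm, then a tapering cap to 98 mm (20 mm across at its foot); 45 g. Origin: centre of its underside, z up. May be absent
- ink_bottle_2: ink bottle, orange-brown ink, black cap; round body 32 mm across up to 66 mm, then a tapering cap to 98 mm (20 mm across at its foot); 45 g. Origin: centre of its underside, z up. May be absent
- ink_bottle_3: ink bottle, teal ink, white cap; round body 32 mm across up to 66 mm, then a tapering cap to 98 mm (20 mm across at its foot); 45 g. Origin: centre of its underside, z up. May be absent
- ink_bottle_5: ink bottle, cream ink, white cap; round body 32 mm across up to 66 mm, then a tapering cap to 98 mm (20 mm across at its foot); 45 g. Origin: centre of its underside, z up. May be absent
- bay: fixed shaker bay round an L-shaped lane, open below (the tray slides on the table). z up, -x its open front, +y its left. Origin on the table at the tray's home: home tray has x, y about 0 with 8 mm play each way and axes parallel to the bay's; its post stays in front, outside. Inner faces: back stop x = +60 mm, left wall y = +60, right wall y = -110; low drive housing behind
- bay_mouth (a point): middle of the bay's mouth on the table, bay x -65, y -45 mm: the 130 mm wide opening (bay y -110 to +20 mm) right of the lip, with a slanted orange lead-in at its right edge. The tray goes straight in along bay +x through here, centred on y = -50 mm, to the back stop (tray middle then at bay x = +8 mm), then sideways along bay +y to the left wall
- bay_lip (a point): top middle of the orange retaining lip, 34 mm high, across the left part of the bay's front: bay x -70 to -60, y +20 to +68 mm. The home tray's front wall is behind it, the tray's neck just right of it
- bay_hood (a point): middle of the top of the bay's clear hood, which covers bay x -36 to +70 mm over the full width, on 8 mm side walls (only 40 mm high in front of the hood); underside at 116 mm, top at 121 mm (the tray with bottles is 102 mm high)
- timer (a joint): angle of the timer collar, rad; grows clockwise seen from above. Dot marks 0.45 rad apart: one dot at 0, two at 0.45, three at 0.90, four (yellow, the others white) at 1.35, five at 1.80, six at 2.25. Stops at -0.1 and 2.35. Light friction (0.06 N m); it stays where left, without clicks
- timer_grip (a point): point on the collar's upright axis, 48 mm above the table, at the height to grip. Round grey knurled collar 44 mm across, 28 to 64 mm above the table, on a black housing 84 mm square and 26 mm high at the bay's left front (axis at bay x -132, y +120 mm); a red line on the collar is the pointer
- jelly_tub: bystander: white tub with a blue lid, 59 mm across, 44 mm high; origin centre of underside
- eraser: bystander: blue and white eraser 22 x 45 x 13 mm; origin centre of underside
There are look-alikes about, which are no part of the job. What is shaped like the ink_bottle_2 but yellow is not meant.

How it is judged:
By the outcome, as a careful person would: the job done as asked, in the order asked, and still so for the second after the job is handed in, with the robot touching nothing.
Of ink_bottle_1, ink_bottle_2, ink_bottle_3, ink_bottle_5 only 2 to 4 are there at a start; the rules pass over those that are not, and their reading is None.
At some moment in a run one of tray may be knocked a few centimetres aside while the robot is not near it.
It also fails if it takes over 208 s, if anything falls off the work surface, if the arm or the gripper's body presses on something with over 40 N, if the wrist force passes 120 N, or if a joint passes its speed limit or range.

## Working session

There is one attempt and no reset: what is moved stays moved. The work goes in short steps, Python scripts to look and compute and a tool call to move; the robot and the scene stay as the last step left them, time stands still between calls to the robot, and variables do not carry over. Pictures are saved under pics/ and viewed, at most 14 in all, crops included, and the job is handed in when it is done.

Besides the shell and the picture viewer there is one more tool, called after "Emit:" as name(argument=value, ...) on one line, values as JSON. apply_moves: Moves the arm, as the interface text tells. Its arguments: {"type":"object","properties":{"series":{"type":"string"},"squeeze":{"type":"number"}},"required":["series"]}

```bash
mkdir -p pics; cat > h.py <<'E'
import numpy as np, cv2
from bench import sense, snapshot, grip_depth
def world(s,u,v,d=None,z=None):
    p=cv2.undistortPoints(np.array([[[u,v]]],float),np.array(s["intrinsics"],float),np.array(s["dist"],float))[0,0]
    E=np.array(s["extrinsics"]); r=np.array([p[0],p[1],1.])
    if z is not None:
        R=E[:3,:3]@r; d=(z-E[2,3])/R[2]
    return E[:3,:3]@(r*d)+E[:3,3]
def cloud(s):
    h,w=s["depth"].shape
    uv=np.stack(np.meshgrid(np.arange(w),np.arange(h)),-1).reshape(-1,1,2).astype(float)
    p=cv2.undistortPoints(uv,np.array(s["intrinsics"],float),np.array(s["dist"],float)).reshape(h,w,2)
    E=np.array(s["extrinsics"]); P=np.dstack([p,np.ones((h,w))])*s["depth"][...,None]
    return P@E[:3,:3].T+E[:3,3]
E
python3 - <<'E'
from h import *
print(sense(),grip_depth if not callable(grip_depth) else grip_depth())
for n in("scene","top"):
    s=snapshot(n); cv2.imwrite(f"pics/{n}0.png",s["frame"]); np.savez(n+"0",**s); print(n,s["extrinsics"],s["intrinsics"])
E
```

```text
{'time': 0.0, 'joint_pos': array([ 7.10802009e+01,  7.51632765e+00,  8.53306364e+01, -5.09381425e-04,
        8.72621262e+01, -4.89400584e+00]), 'qd': array([-0.07037785, -0.03328286, -0.07063256,  0.07533529,  0.02486641,
       -0.01539222]), 'joint_efforts': array([ 4.94952637e-04, -5.69352686e+01, -5.00587785e+01,  1.90986480e-04,
        1.35661731e-02, -3.34254344e-05]), 'tool_pos': array([145.22231102, 581.57748217, 230.21872327]), 'tcp_rot': array([-1.79891264e+02, -8.79987731e-03,  1.65974223e+02]), 'ft_force': array([0.17767527, 0.07149051, 0.55068894]), 'wrist_torque': array([ 0.03673885, -0.00432069,  0.00844224]), 'grip_force': 0.0, 'finger_gap': 85.24804840575021} 18.700000000000003
scene [[ 7.86512317e-01 -3.35152441e-01  5.18720750e-01 -1.84405820e+02]
 [-6.17400394e-01 -4.46661309e-01  6.47541835e-01 -1.08184789e+03]
 [ 1.46672629e-02 -8.29558025e-01 -5.58227870e-01  8.39422721e+02]
 [ 0.00000000e+00  0.00000000e+00  0.00000000e+00  1.00000000e+00]] [[579.9931425    0.         318.75568995]
 [  0.         579.9931425  248.55256663]
 [  0.           0.           1.        ]]
top [[ 2.63189259e-02 -9.93239546e-01  1.13059801e-01  3.88205006e+02]
 [-9.99576709e-01 -2.47453311e-02  1.52993715e-02 -2.25415644e+02]
 [-1.23982386e-02 -1.13414606e-01 -9.93470387e-01  1.16068069e+03]
 [ 0.00000000e+00  0.00000000e+00  0.00000000e+00  1.00000000e+00]] [[622.54591563   0.         313.0239011 ]
 [  0.         622.54591563 246.9373034 ]
 [  0.           0.           1.        ]]
```

View pics/scene0.png

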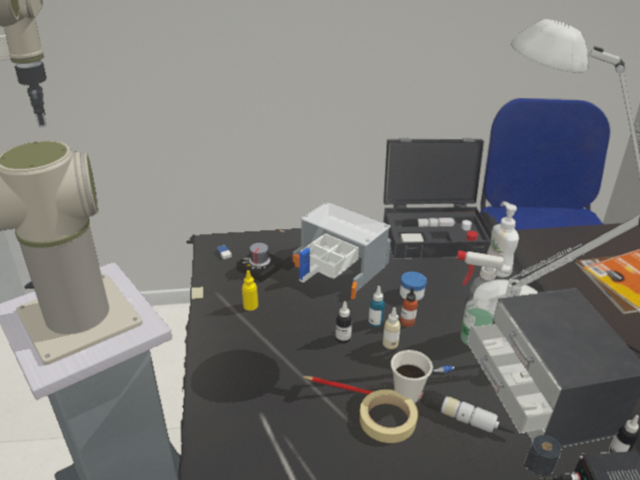

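View pics/top0.png

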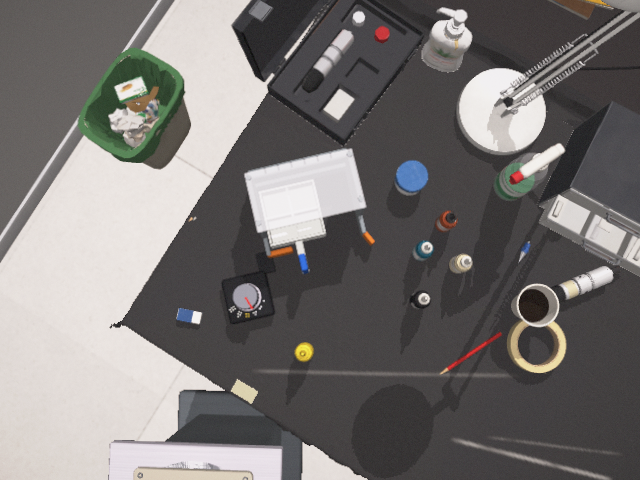

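The scene view shows the bay at about (345,240), the blue post at (304,263), the timer at (259,255), and bottles black (343,322), teal (376,307), orange (409,308) and cream (391,328). There is a yellow decoy at (250,292) and another dark bottle at (628,435) at the far right. In the top view the same bottles are at (422,299), (424,250), (448,220) and (461,263), with the yellow one at (304,352).

```bash
python3 - <<'E'
from h import *
T=dict(np.load("top0.npz")); S=dict(np.load("scene0.npz"))
C=cloud(T); D=cloud(S)
np.set_printoptions(precision=1,suppress=True)
for n,(u,v) in dict(black=(422,299),orange=(449,218),teal=(425,249),cream=(462,262),yellow=(304,352),tub=(411,177),timer=(247,297),post=(304,263),farblk=None or (411,177)).items():
    P=C[v-12:v+13,u-12:u+13].reshape(-1,3); P=P[P[:,2]>30]
    if len(P): print(n,"maxz",P[:,2].max(),"mean top",P[P[:,2]>P[:,2].max()-12].mean(0), "n",len(P))
print("far bottle scene",D[435:442,622:630].reshape(-1,3)[::9])
hsv=cv2.cvtColor(T["frame"],cv2.COLOR_BGR2HSV)
# blue post
m=cv2.inRange(hsv,(105,150,80),(125,255,255)); m[:240]=0; m[280:]=0; m[:,:285]=0;m[:,325:]=0
P=C[m>0]; P=P[P[:,2]>70]; print("post",P.mean(0),P.min(0),P.max(0),len(P)); 
# hood heights
for (u,v) in [(250,180),(262,225),(290,170),(340,158),(350,155),(363,205),(245,183),(360,215)]: print((u,v),C[v,u])
cv2.imwrite("pics/bay0.png",cv2.resize(T["frame"][140:330,180:390],None,fx=3.1,fy=3.1,interpolation=cv2.INTER_CUBIC))
a=cv2.resize(T["frame"][200:315,395:485],None,fx=4,fy=4,interpolation=cv2.INTER_CUBIC)
b=cv2.resize(S["frame"][280:395,320:440],None,fx=3,fy=4,interpolation=cv2.INTER_CUBIC)
cv2.imwrite("pics/bot0.png",np.hstack([a,b]))
E
```

```text
black maxz 1160.6806856790906 mean top [ 388.2 -225.4 1160.7] n 292
orange maxz 1160.6806856790906 mean top [ 388.2 -225.4 1160.7] n 294
teal maxz 1160.6806856790906 mean top [ 388.2 -225.4 1160.7] n 294
cream maxz 1160.6806856790906 mean top [ 388.2 -225.4 1160.7] n 307
yellow maxz 1160.6806856790906 mean top [ 388.2 -225.4 1160.7] n 275
tub maxz 1160.6806856790906 mean top [ 388.2 -225.4 1160.7] n 618
timer maxz 1160.6806856790906 mean top [ 388.2 -225.4 1160.7] n 554
post maxz 1160.6806856790906 mean top [ 388.2 -225.4 1160.7] n 144
farblk maxz 1160.6806856790906 mean top [ 388.2 -225.4 1160.7] n 618
far bottle scene [[ 605.  -927.8   56.3]
 [ 605.1 -929.9   55.7]
 [ 606.4 -931.7   53.8]
 [ 605.  -934.1   54.6]
 [ 604.  -936.4   54.9]
 [ 609.  -937.6   49.4]
 [ 607.6 -940.    50.2]]
post [ 483.4 -192.1   85.7] [ 470.1 -199.4   73.6] [ 497.5 -184.7   91.3] 103
(250, 180) [618.9 -98.8 120.4]
(262, 225) [ 542.  -122.   119.1]
(290, 170) [ 637.2 -166.7  123.3]
(340, 158) [ 659.9 -251.4  124.3]
(350, 155) [ 665.5 -268.4  124.6]
(363, 205) [ 580.5 -292.3  118.8]
(245, 183) [639.  -75.2   2.8]
(360, 215) [ 576.3 -292.1   40.7]
```

View pics/bay0.png

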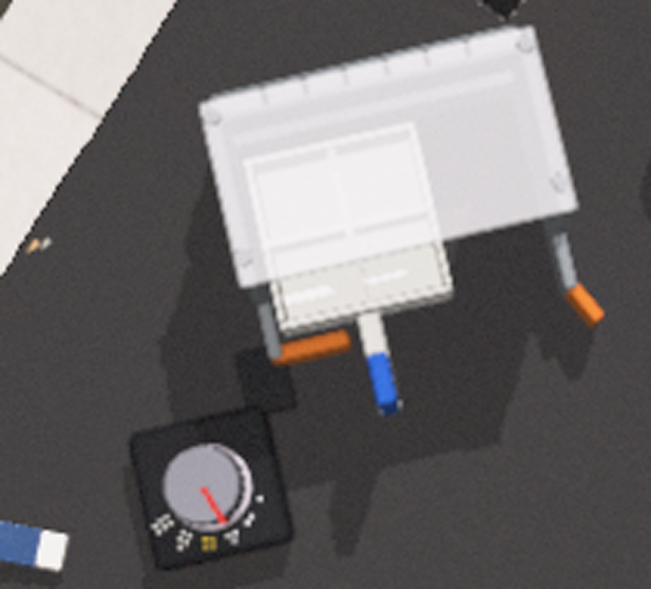

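View pics/bot0.png

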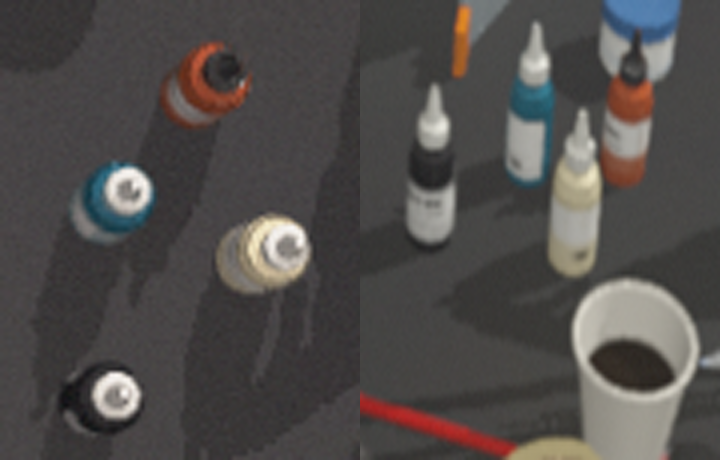

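```bash
cat >> h.py <<'E'
np.set_printoptions(precision=1,suppress=True)
def good(s):
    C=cloud(s); C[s["depth"]<=0]=np.nan; return C
def bottles(s,seeds):
    C=good(s); hsv=cv2.cvtColor(s["frame"],cv2.COLOR_BGR2HSV)
    for n,(u,v) in seeds.items():
        P=C[v-22:v+23,u-22:u+23].reshape(-1,3); P=P[np.nan_to_num(P[:,2])>30]
        c=P[P[:,2]>75][:,:2]; b=P[(P[:,2]>50)&(P[:,2]<=68)][:,:2]
        print(n,"cap",np.median(c,0),len(c),"maxz",np.sort(P[:,2])[-4:],"body mid",(b.min(0)+b.max(0))/2,b.max(0)-b.min(0))
E
python3 - <<'E'
from h import *
T=dict(np.load("top0.npz")); S=dict(np.load("scene0.npz"))
bottles(T,dict(black=(420,299),orange=(446,221),teal=(422,251),cream=(459,263),yellow=(302,353)))
C=good(T)
# hood by corners in the image at z=121 (crop px /3.1 + offset)
for n,(a,b) in dict(bl=(200,104),br=(531,28),fr=(577,208),fl=(242,287)).items():
    print(n,world(T,180+a/3.1,140+b/3.1,z=121))
m=(np.nan_to_num(C[...,2])>114)&(np.nan_to_num(C[...,2])<130); m[:, :235]=0;m[:,375:]=0;m[:140]=0;m[250:]=0
m=cv2.morphologyEx(m.astype(np.uint8),cv2.MORPH_OPEN,np.ones((5,5)))
r=cv2.minAreaRect(C[m>0][:,:2].astype(np.float32)); print("hood rect",r)
# tub, eraser
for n,(u,v) in dict(tub=(411,177),timer=(245,295)).items(): print(n,C[v,u])
# timer: top of collar at z=64, pointer by red
hsv=cv2.cvtColor(T["frame"],cv2.COLOR_BGR2HSV)
roi=np.zeros_like(m);roi[280:315,230:265]=1
red=((cv2.inRange(hsv,(0,120,100),(8,255,255))|cv2.inRange(hsv,(172,120,100),(180,255,255)))>0)&(roi>0)
yel=(cv2.inRange(hsv,(20,100,100),(35,255,255))>0); yel[:300]=0;yel[330:]=0;yel[:,:235]=0;yel[:,265:]=0
R=np.array([world(T,u,v,z=64) for v,u in np.argwhere(red)]); Y=np.array([world(T,u,v,z=26) for v,u in np.argwhere(yel)])
g=(np.nan_to_num(C[...,2])>55)&(np.nan_to_num(C[...,2])<75); g[:270]=0;g[325:]=0;g[:,:215]=0;g[:,280:]=0
G=C[g][:,:2]; c,rad=cv2.minEnclosingCircle(G.astype(np.float32)); print("collar",c,rad,np.median(G,0),(G.min(0)+G.max(0))/2)
print("red",R.mean(0),R.min(0),R.max(0),"yel",Y.mean(0))
E
```

```text
black cap [ 426.6 -401.4] 94 maxz [100.1 100.2 101.2 102.9] body mid [ 426.9 -402.9] [30.2 31. ]
orange cap [ 568.4 -448.7] 101 maxz [101.5 101.8 102.7 103.6] body mid [ 556.1 -436.3] [59.1 60.8]
teal cap [ 515.7 -405.9] 93 maxz [ 98.2  98.6 100.5 100.6] body mid [ 516.3 -407.2] [30.7 31.9]
cream cap [ 492.9 -475.7] 100 maxz [ 97.7  99.3 100.3 100.5] body mid [ 493.9 -476.6] [29.2 32.2]
yellow cap [ 328.8 -196.7] 97 maxz [ 99.6  99.6 100.  101.6] body mid [ 327.9 -196.6] [31.6 30. ]
bl [629.8 -89.  121. ]
br [ 677.  -270.5  121. ]
fr [ 576.6 -297.5  121. ]
fl [ 528.6 -116.   121. ]
hood rect ((603.7798461914062, -192.20909118652344), (105.72498321533203, 188.85540771484375), 14.927223205566406)
tub [ 648.  -383.7   46.4]
timer [424.8 -90.9  64.1]
collar (422.77801513671875, -92.29654693603516) 23.9188289642334 [423.2 -91.3] [424.1 -91.6]
red [410.4 -98.4  64. ] [ 402.2 -105.8   64. ] [421.3 -91.1  64. ] yel [390.6 -91.3  26. ]
```

The bay fits the hood corners: origin (580.5,-173), yaw 14.9°. As a check, this predicts the timer at (422,-91), and it was measured at (423,-91).

- **Bottles:** black (422,299), orange with black cap (448,220), teal (424,250) and cream (461,263) are the four to load. The crop confirms their ink and cap colours.
- **Not meant:** the yellow one at (304,352) is the named decoy. The dark one at scene (628,435) is at y≈-930, out of reach.

First move is to turn the tool and go above the post.

Emit:
apply_moves(series="0 0 0 0.06 -1;0 0 0 0.06 -1;0 0 0 0.06 -1;0 0 0 0.06 -1;0 0 0 0.06 -1", squeeze=40)

```text
time: 0.52
tool_pos: [145.3, 581.8, 230.7]
tcp_rot: [-179.9, 0.0, 131.3]
ft_force: [0.0, 0.1, 0.4]
finger_gap: 85.5
grip_force: 0.0
```

Emit:
apply_moves(series="0 0 0 0.06 -1;0 0 0 0.06 -1;0 0 0 0.06 -1;0 0 0 0.06 -1;0 0 0 0.06 -1")

```text
time: 0.93
tool_pos: [145.3, 581.8, 230.7]
tcp_rot: [-180.0, 0.1, 96.9]
ft_force: [-0.6, 0.1, 0.1]
finger_gap: 85.6
grip_force: 0.0
```

Emit:
apply_moves(series="0 0 0 0.06 -1;0 0 0 0.06 -1;0 0 0 0.06 -1;0 0 0 0.06 -1;0 0 0 0.06 -1")

```text
time: 1.35
tool_pos: [145.3, 581.8, 230.6]
tcp_rot: [180.0, 0.1, 62.5]
ft_force: [-0.4, 0.1, -0.6]
finger_gap: 85.4
grip_force: 0.0
```

Emit:
apply_moves(series="0 0 0 0.06 -1;0 0 0 0.06 -1;0 0 0 0.06 -1;0 0 0 0.06 -1;0 0 0 0.06 -1")

```text
time: 1.77
tool_pos: [145.3, 581.8, 230.7]
tcp_rot: [180.0, 0.0, 28.1]
ft_force: [-0.5, -0.0, -0.2]
finger_gap: 85.5
grip_force: 0.0
```

Emit:
apply_moves(series="0 0 0 0.06 -1;0 0 0 0.06 -1;0.107 0 0 0 -1;0.107 0 0 0 -1;0.107 0 0 0 -1")

```text
time: 2.18
tool_pos: [239.0, 606.7, 230.9]
tcp_rot: [180.0, 0.0, 14.8]
ft_force: [-0.3, -0.0, -0.3]
finger_gap: 85.3
grip_force: 0.0
```

Emit:
apply_moves(series="0.1 0.1 0 0 -1;0 0.12 0 0 -1;0 0.12 0 0 -1;0 0.12 0 0 -1;0 0.12 0 0 -1")

```text
time: 2.6
tool_pos: [311.2, 444.4, 230.3]
tcp_rot: [179.9, 0.1, 14.7]
ft_force: [1.6, -0.0, 0.5]
finger_gap: 85.4
grip_force: 0.0
```

Emit:
apply_moves(series="0 0.12 0 0 -1;0 0.12 0 0 -1;0 0.12 0 0 -1;0 0.12 0 0 -1;0 0.12 0 0 -1")

```text
time: 3.02
tool_pos: [356.6, 270.5, 230.9]
tcp_rot: [180.0, 0.0, 14.7]
ft_force: [1.5, 0.1, 0.1]
finger_gap: 85.7
grip_force: 0.0
```

Emit:
apply_moves(series="0 0.12 0 0 -1;0 0.12 0 0 -1;0 0.12 0 0 -1;0 0.12 0 0 -1;0 0.12 0 0 -1")

```text
time: 3.43
tool_pos: [402.3, 96.4, 231.1]
tcp_rot: [-180.0, 0.0, 14.7]
ft_force: [1.8, 0.1, -0.1]
finger_gap: 85.5
grip_force: 0.0
```

Emit:
apply_moves(series="0 0.12 0 0 -1;0 0.12 0 0 -1;0 0.12 0 0 -1;0 0.12 0 0 -1;0 0.12 0 0 -1")

```text
time: 3.85
tool_pos: [448.1, -77.8, 231.0]
tcp_rot: [-180.0, 0.0, 14.7]
ft_force: [0.5, 0.6, -0.2]
finger_gap: 85.3
grip_force: 0.0
```

Emit:
apply_moves(series="0 0.12 0 0 -1;0 0.12 0 0 -1;0 0 0 0 -1;0 0 0 0 -1")

```text
time: 4.18
tool_pos: [466.1, -147.2, 230.5]
tcp_rot: [-179.9, 0.1, 14.5]
ft_force: [0.6, 0.6, 0.3]
finger_gap: 85.4
grip_force: 0.0
```

```bash
cat >> h.py <<'E'
A=np.radians(14.9); U=np.array([np.cos(A),np.sin(A)]); V=np.array([-U[1],U[0]]); O=np.array([580.5,-172.9])
def bay(x,y): return O+x*U+y*V
def tobay(p): d=np.array(p[:2])-O; return np.array([d@U,d@V])
def to(x,y,z=None,yaw=None,p=None):
    """shares to go: first twist, then the shifts in the turned tool axes (tool down)"""
    s=sense(); p=s["tool_pos"]; y0=s["tcp_rot"][2]; yaw=y0 if yaw is None else yaw
    tw=(y0-yaw+180)%360-180; a=np.radians(yaw); d=np.array([x,y])-p[:2]
    print("at",p,round(y0,1),"twist %.4f tx %.4f ty %.4f tz %.4f"%(np.radians(tw)/2,d@[np.cos(a),np.sin(a)]/300,d@[np.sin(a),-np.cos(a)]/300,0 if z is None else (p[2]-z)/300))
E
python3 -c "
from h import *
to(483.4,-192.1,47,14.9)
print(tobay([483.4,-192.1]))"
```

```text
at [ 466.1 -147.2  230.5] 14.5 twist -0.0033 tx 0.0171 ty 0.1595 tz 0.6117
[-98.8   6.4]
```

Emit:
apply_moves(series="0.017 0.08 0 -0.003 -1;0 0.08 0 0 -1;0 0 0.1 0 -1;0 0 0.1 0 -1;0 0 0.1 0 -1")

```text
time: 4.6
tool_pos: [484.1, -189.9, 140.7]
tcp_rot: [180.0, -0.1, 15.1]
ft_force: [0.4, -0.0, -0.5]
finger_gap: 85.2
grip_force: 0.0
```

Emit:
apply_moves(series="0 0 0.1 0 -1;0 0 0.1 0 -1;0 0 0.08 0 -1;0 0 0.03 0 -1;0 0 0 0 -1")

```text
time: 5.02
tool_pos: [481.6, -188.6, 45.5]
tcp_rot: [-179.8, 0.2, 15.1]
ft_force: [0.0, -0.5, -0.1]
finger_gap: 85.5
grip_force: 0.0
```

Emit:
apply_moves(series="0 0 0 0 1;0 0 0 0 1;0 0 0 0 1;0 0 0 0 1;0 0 0 0 1")

```text
time: 5.43
tool_pos: [484.7, -191.2, 49.6]
tcp_rot: [179.9, -0.1, 15.1]
ft_force: [0.1, -0.4, 0.3]
finger_gap: 25.5
grip_force: 0.0
```

Emit:
apply_moves(series="0 0 0 0 1;0 0 0 0 1;0 0 0 0 1;0 0 0 0 1;0 0 0 0 1")

```text
time: 5.85
tool_pos: [484.2, -191.1, 49.0]
tcp_rot: [180.0, -0.0, 15.1]
ft_force: [-1.2, -0.2, 6.8]
finger_gap: 11.6
grip_force: 39.9
```

Emit:
apply_moves(series="0 0.02 0 0 1;0 0.02 0 0 1;0 0.02 0 0 1;0 0.02 0 0 1;0 0.02 0 0 1")

```text
time: 6.27
tool_pos: [492.2, -219.3, 48.9]
tcp_rot: [-180.0, -0.1, 15.1]
ft_force: [-0.8, 5.0, 7.6]
finger_gap: 11.5
grip_force: 40.1
```

Emit:
apply_moves(series="0 0.02 0 0 1;0 0.02 0 0 1;0 0.02 0 0 1;0 0.02 0 0 1;0 0.01 0 0 1")

```text
time: 6.68
tool_pos: [499.2, -245.8, 48.9]
tcp_rot: [-180.0, -0.1, 15.1]
ft_force: [-1.1, 4.6, 7.3]
finger_gap: 11.5
grip_force: 40.2
```

Emit:
apply_moves(series="0 0 0 0 1;-0.01 0 0 0 1;-0.03 0 0 0 1;-0.04 0 0 0 1;-0.04 0 0 0 1")

```text
time: 7.1
tool_pos: [463.5, -255.5, 48.8]
tcp_rot: [180.0, -0.1, 15.1]
ft_force: [4.6, 1.1, 5.8]
finger_gap: 11.5
grip_force: 39.7
```

Emit:
apply_moves(series="-0.04 0 0 0 1;-0.04 0 0 0 1;-0.04 0 0 0 1;-0.04 0 0 0 1;-0.04 0 0 0 1")

```text
time: 7.52
tool_pos: [404.8, -271.2, 48.7]
tcp_rot: [180.0, -0.1, 15.0]
ft_force: [3.2, 0.8, 6.1]
finger_gap: 11.7
grip_force: 39.8
```

Emit:
apply_moves(series="-0.04 0 0 0 1;-0.04 0 0 0 1;-0.04 0 0 0 1;-0.04 0 0 0 1;-0.04 0 0 0 1")

```text
time: 7.93
tool_pos: [346.8, -286.6, 48.5]
tcp_rot: [180.0, -0.0, 15.0]
ft_force: [4.8, 0.7, 6.3]
finger_gap: 11.4
grip_force: 39.8
```

Emit:
apply_moves(series="-0.04 0 0 0 1;-0.02 0 0 0 1;-0.02 0 0 0 1;0 0 0 0 1;0 0 0 0 1")

```text
time: 8.35
tool_pos: [323.2, -292.8, 48.4]
tcp_rot: [-180.0, 0.1, 15.0]
ft_force: [-3.7, 0.1, 11.2]
finger_gap: 11.2
grip_force: 40.7
```

Emit:
apply_moves(series="0 0 0 0 -1;0 0 0 0 -1;0 0 0 0 -1;0 0 0 0 -1;0 0 0 0 -1")

```text
time: 8.77
tool_pos: [324.4, -292.2, 47.8]
tcp_rot: [-179.9, 0.0, 15.1]
ft_force: [-0.7, -0.5, 0.1]
finger_gap: 71.2
grip_force: 0.0
```

Emit:
apply_moves(series="0 0 -0.1 0 -1;0 0 -0.1 0 -1;0 0 -0.1 0 -1;0 0 -0.1 0 -1;0 0 -0.1 0 -1")

```text
time: 9.18
tool_pos: [324.5, -292.2, 199.5]
tcp_rot: [-180.0, 0.0, 15.1]
ft_force: [-0.2, 0.2, -0.2]
finger_gap: 85.7
grip_force: 0.0
```

Emit:
apply_moves(series="0 0.12 0 0 -1;0 0.12 0 0 -1;0 0.12 0 0 -1;0 0 0 0 -1;0 0 0 0 -1")

```text
time: 9.6
tool_pos: [352.4, -397.5, 196.7]
tcp_rot: [-179.8, 0.1, 15.0]
ft_force: [-0.2, 1.3, -0.8]
finger_gap: 85.4
grip_force: 0.0
```

```bash
cat >> h.py <<'E'
def tray(s):
    """tray pose out of the bay from its rim (z 30..46) and blue post"""
    C=good(s); hsv=cv2.cvtColor(s["frame"],cv2.COLOR_BGR2HSV); Z=np.nan_to_num(C[...,2])
    m=(Z>25)&(Z<48)&(hsv[...,1]<60)&(hsv[...,2]>120)
    m&=(C[...,0]>300)&(C[...,0]<520)&(C[...,1]>-380)&(C[...,1]<-180)
    m=cv2.morphologyEx(m.astype(np.uint8),cv2.MORPH_OPEN,np.ones((3,3)))
    n,l,st,_=cv2.connectedComponentsWithStats(m,connectivity=8); k=1+st[1:,4].argmax() 
    P=C[m>0]; r=cv2.minAreaRect(P[:,:2].astype(np.float32))
    b=cv2.inRange(hsv,(105,130,60),(125,255,255))>0; b&=(Z>60)&(Z<100)&(C[...,0]>250)&(C[...,0]<520)&(C[...,1]>-400)&(C[...,1]<-150)
    Q=C[b]; q=Q.mean(0); print("rim",r,"post",q,len(Q)); return np.array(r[0]),q
E
python3 - <<'E'
from h import *
s=snapshot("top"); cv2.imwrite("pics/t1.png",s["frame"][150:450,180:580])
c,q=tray(s); d=c-q[:2]; print(d,np.hypot(*d),np.degrees(np.arctan2(d[1],d[0])))
bottles(s,dict(black=(420,299),orange=(446,221),teal=(422,251),cream=(459,263)))
to(426.8,-402.1,37.5,-30.1)
E
```

```text
rim ((420.29541015625, -270.52362060546875), (103.79985046386719, 96.00363159179688), 15.278162002563477) post [ 325.  -291.7   85.6] 125
[95.3 21.2] 97.63648133056795 12.538183230059696
black cap [ 420.1 -396.2] 169 maxz [586.2 586.7 589.7 589.7] body mid [ 427.  -402.9] [30.5 30.3]
orange cap [ 568.1 -449. ] 106 maxz [ 99.9  99.9 100.2 100.5] body mid [ 556.3 -435.7] [58.7 61. ]
teal cap [ 515.4 -405.5] 97 maxz [100.3 100.9 101.3 101.8] body mid [ 516.3 -407.1] [30.5 31.6]
cream cap [ 492.3 -475.8] 101 maxz [ 97.9  98.4  99.2 544.2] body mid [ 493.2 -477.2] [30.8 32. ]
at [ 352.5 -396.6  197.2] 15.0 twist 0.3937 tx 0.2236 ty -0.1084 tz 0.5322
```

View pics/t1.png

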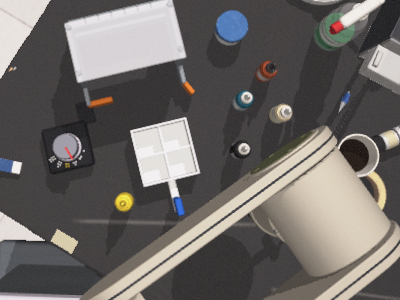

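The tray is out, at about (420,-267) with yaw 15°, and all four bottles are undisturbed (black at crop (241,150), teal (245,100), orange (268,70), cream (282,114)). Next is the black bottle.

Emit:
apply_moves(series="0 0 0 0.056 -0.4;0 0 0 0.056 -0.4;0 0 0 0.056 -0.4;0 0 0 0.056 -0.4;0 0 0 0.056 -0.4")

```text
time: 10.07
tool_pos: [352.8, -395.6, 198.8]
tcp_rot: [180.0, -0.0, -17.3]
ft_force: [-0.1, 0.6, -0.3]
finger_gap: 59.7
grip_force: 0.0
```

Emit:
apply_moves(series="0 0 0 0.056 -0.4;0 0 0 0.058 -0.4;0.112 -0.054 0 0 -0.4;0.112 -0.054 0 0 -0.4;0 0 0 0 -0.4")

```text
time: 10.48
tool_pos: [431.4, -400.6, 197.6]
tcp_rot: [-179.9, -0.1, -29.9]
ft_force: [0.3, -0.6, 0.2]
finger_gap: 59.6
grip_force: 0.0
```

```bash
python3 -c "
from h import *
to(427,-402.3,37.5,-30.1)"
```

```text
at [ 431.4 -400.6  197.6] -29.9 twist 0.0014 tx -0.0098 ty 0.0122 tz 0.5337
```

Emit:
apply_moves(series="0 0 0.09 0 -0.4;0 0 0.09 0 -0.4;0 0 0.09 0 -0.4;0 0 0.09 0 -0.4;0 0 0 0 -0.4")

```text
time: 10.9
tool_pos: [424.2, -398.2, 84.5]
tcp_rot: [-179.8, 0.5, -30.0]
ft_force: [-1.2, 1.4, -1.4]
finger_gap: 59.8
grip_force: 0.0
```

```bash
python3 -c "
from h import *
to(427,-402.3,37.5,-30.1)"
```

```text
at [ 424.2 -398.2   84.5] -30.0 twist 0.0006 tx 0.0150 ty 0.0072 tz 0.1566
```

Emit:
apply_moves(series="0 0 0.06 0 -0.4;0 0 0.06 0 -0.4;0 0 0.04 0 -0.4;0 0 0.01 0 -0.4;0 0 0 0 -0.4")

```text
time: 11.32
tool_pos: [426.9, -401.9, 39.4]
tcp_rot: [-180.0, 0.1, -30.1]
ft_force: [-0.7, -0.5, 0.1]
finger_gap: 59.7
grip_force: 0.0
```

Emit:
apply_moves(series="0 0 0 0 -0.4;0 0 0 0 -0.4")

```text
time: 11.48
tool_pos: [428.0, -403.3, 41.0]
tcp_rot: [180.0, -0.1, -30.1]
ft_force: [-0.1, 0.6, 0.0]
finger_gap: 59.9
grip_force: 0.0
```

```bash
python3 -c "
from h import *
to(427,-402.3,37.5,-30.1)"
```

```text
at [ 428.  -403.3   41. ] -30.1 twist 0.0001 tx -0.0044 ty -0.0012 tz 0.0117
```

Emit:
apply_moves(series="-0.003 0 0.009 0 1;0 0 0 0 1;0 0 0 0 1;0 0 0 0 1;0 0 0 0 1", squeeze=25)

```text
time: 11.9
tool_pos: [426.7, -402.4, 37.1]
tcp_rot: [180.0, -0.0, -30.1]
ft_force: [-1.2, 0.3, 3.0]
finger_gap: 30.3
grip_force: 24.9
```

Emit:
apply_moves(series="0 0 0 0 1;0 0 -0.03 0 1;0 0 -0.06 0 1;0 0 -0.08 0 1;0 0 -0.08 0 1")

```text
time: 12.32
tool_pos: [425.8, -401.2, 111.9]
tcp_rot: [-180.0, 0.1, -30.1]
ft_force: [0.0, 0.0, -0.2]
finger_gap: 30.6
grip_force: 24.9
```

Emit:
apply_moves(series="0 0 -0.08 0 1;0 0 -0.05 0 1;0 0 -0.02 0 1;0 0 0 0 1;0 0 0 0 1")

```text
time: 12.73
tool_pos: [426.3, -401.8, 156.0]
tcp_rot: [-180.0, 0.0, -30.1]
ft_force: [-1.1, 0.7, -0.4]
finger_gap: 30.0
grip_force: 24.9
```

```bash
cat >> h.py <<'E'
def rim(s):
    """tray centre/yaw: white silhouette on the plane z=38 (top rim)"""
    hsv=cv2.cvtColor(s["frame"],cv2.COLOR_BGR2HSV); C=good(s)
    m=((hsv[...,1]<50)&(hsv[...,2]>150)&(C[...,0]>330)&(C[...,0]<520)&(C[...,1]>-360)&(C[...,1]<-180)&(C[...,2]<60)).astype(np.uint8)
    m=cv2.morphologyEx(m,cv2.MORPH_CLOSE,np.ones((5,5))); m=cv2.morphologyEx(m,cv2.MORPH_OPEN,np.ones((13,13)))
    k=max(cv2.findContours(m,cv2.RETR_EXTERNAL,cv2.CHAIN_APPROX_NONE)[0],key=cv2.contourArea)
    P=np.array([world(s,u,v,z=38)[:2] for u,v in k[:,0]],np.float32); r=cv2.minAreaRect(P); print("silh",r); return r
E
python3 - <<'E'
from h import *
s=snapshot("top"); c,q=tray(s); rim(s)
E
```

```text
rim ((461.2325439453125, -229.39869689941406), (104.20648956298828, 103.7457504272461), 7.551216125488281) post [ 364.  -241.6   85.5] 101
silh ((460.4300231933594, -230.04307556152344), (106.13690948486328, 104.06625366210938), 5.286744117736816)
```

The tray has been knocked, and now sits at (461,-229.6) with yaw about 7°. It's clear of the hood, so I'll load it there.

```bash
python3 -c "
from h import *
to(482.7,-201.6,42,-38)"
```

```text
at [ 425.9 -401.4  155.1] -30.1 twist 0.0690 tx -0.2607 ty -0.6414 tz 0.3771
```

Emit:
apply_moves(series="0 0 0 0.035 1;0 0 0 0.034 1;-0.03 -0.08 0 0 1;-0.04 -0.1 0 0 1;-0.04 -0.1 0 0 1")

```text
time: 13.2
tool_pos: [451.1, -314.2, 154.3]
tcp_rot: [-180.0, 0.2, -38.1]
ft_force: [1.4, 1.1, -0.4]
finger_gap: 30.5
grip_force: 24.9
```

Emit:
apply_moves(series="-0.04 -0.1 0 0 1;-0.04 -0.1 0 0 1;-0.04 -0.08 0 0 1;-0.03 -0.08 0 0 1;0 0 0 0 1")

```text
time: 13.62
tool_pos: [483.1, -198.1, 154.5]
tcp_rot: [-179.9, 0.2, -37.8]
ft_force: [-0.0, 0.0, -0.7]
finger_gap: 30.3
grip_force: 24.9
```

Emit:
apply_moves(series="0 0 0.04 0 1;0 0 0.06 0 1;0 0 0.04 0 1;0 0 0.02 0 1;0 0 0 0 1")

```text
time: 14.03
tool_pos: [481.1, -202.5, 105.4]
tcp_rot: [179.9, 0.3, -38.1]
ft_force: [0.2, 0.4, -0.4]
finger_gap: 30.7
grip_force: 24.9
```

```bash
python3 -c "
from h import *
to(482.7,-201.6,42,-38)"
```

```text
at [ 481.1 -202.5  105.4] -38.1 twist -0.0006 tx 0.0024 ty -0.0057 tz 0.2114
```

Emit:
apply_moves(series="0.002 -0.004 0.06 0 1;0 0 0.06 0 1;0 0 0.05 0 1;0 0 0.03 0 1;0 0 0.01 0 1")

```text
time: 14.45
tool_pos: [483.3, -202.1, 44.1]
tcp_rot: [180.0, 0.1, -38.0]
ft_force: [-0.3, 0.3, -0.6]
finger_gap: 30.9
grip_force: 24.9
```

Emit:
apply_moves(series="0 0 0 0 1;0 0 0 0 1;0 0 0 0 1")

```text
time: 14.7
tool_pos: [485.3, -202.7, 46.9]
tcp_rot: [-180.0, -0.1, -38.0]
ft_force: [0.0, 0.0, 0.3]
finger_gap: 30.5
grip_force: 24.9
```

Emit:
apply_moves(series="-0.004 0 0.008 0 1;-0.004 0 0.008 0 1;0 0 0 0 1;0 0 0 0 1")

```text
time: 15.03
tool_pos: [482.7, -200.7, 41.1]
tcp_rot: [-180.0, -0.0, -38.0]
ft_force: [-0.2, -0.6, 1.8]
finger_gap: 30.6
grip_force: 25.1
```

Emit:
apply_moves(series="0 0 0 0 -0.3;0 0 0 0 -0.3;0 0 0 0 -0.3;0 0 0 0 -0.3")

```text
time: 15.37
tool_pos: [482.4, -200.6, 40.7]
tcp_rot: [180.0, 0.0, -38.0]
ft_force: [0.6, 0.8, -0.2]
finger_gap: 55.3
grip_force: 0.0
```

Emit:
apply_moves(series="0 0 -0.04 0 -0.3;0 0 -0.08 0 -0.3;0 0 -0.1 0 -0.3;0 0 -0.1 0 -0.3;0 0 -0.1 0 -0.3")

```text
time: 15.78
tool_pos: [482.2, -200.5, 169.0]
tcp_rot: [180.0, -0.0, -38.0]
ft_force: [-0.4, -0.5, -0.2]
finger_gap: 55.3
grip_force: 0.0
```

```bash
python3 -c "
from h import *
to(516.2,-406.8,37.5,-30.1)"
```

```text
at [ 482.2 -200.5  169. ] -38.0 twist -0.0689 tx 0.4428 ty 0.5381 tz 0.4382
```

Emit:
apply_moves(series="0.08 0.07 0 0 -0.4;0.1 0.1 0 0 -0.4;0.1 0.1 0 0 -0.4;0.1 0.1 0 0 -0.4;0.08 0.06 0 0 -0.4")

```text
time: 16.2
tool_pos: [511.0, -388.5, 168.1]
tcp_rot: [179.9, -0.1, -38.1]
ft_force: [0.6, 0.4, 0.4]
finger_gap: 59.5
grip_force: 0.0
```

Emit:
apply_moves(series="0.053 0.042 0 0 -0.4;0 0 0.02 0 -0.4;0 0 0.04 0 -0.4;0 0 0.06 0 -0.4;0 0 0.06 0 -0.4")

```text
time: 16.62
tool_pos: [516.4, -403.5, 112.2]
tcp_rot: [-180.0, -0.0, -38.0]
ft_force: [-0.2, 0.8, -0.6]
finger_gap: 59.5
grip_force: 0.0
```

Emit:
apply_moves(series="0 0 0.06 0 -0.4;0 0 0.04 0 -0.4;0 0 0.02 0 -0.4;0 0 0 0 -0.4;0 0 0 0 -0.4")

```text
time: 17.03
tool_pos: [516.5, -404.2, 77.1]
tcp_rot: [-180.0, 0.0, -38.0]
ft_force: [-0.8, 0.7, -0.2]
finger_gap: 59.9
grip_force: 0.0
```

```bash
python3 -c "
from h import *
to(516.2,-406.8,37.5)"
```

```text
at [ 516.5 -404.2   77.1] -38.0 twist 0.0000 tx 0.0046 ty 0.0072 tz 0.1320
```

Slow ramps settle well.

Emit:
apply_moves(series="0.005 0.007 0.03 0 -0.4;0 0 0.04 0 -0.4;0 0 0.04 0 -0.4;0 0 0.02 0 -0.4;0 0 0.002 0 -0.4")

```text
time: 17.45
tool_pos: [514.7, -406.0, 34.1]
tcp_rot: [-180.0, 0.3, -38.0]
ft_force: [0.2, -0.3, -1.1]
finger_gap: 60.1
grip_force: 0.0
```

Emit:
apply_moves(series="0 0 0 0 -0.4;0 0 0 0 1;0 0 0 0 1;0 0 0 0 1;0 0 0 0 1")

```text
time: 17.87
tool_pos: [516.7, -407.8, 38.2]
tcp_rot: [180.0, -0.1, -38.0]
ft_force: [0.3, 0.6, 1.2]
finger_gap: 30.0
grip_force: 25.0
```

Emit:
apply_moves(series="0 0 0 0 1;0 0 0 0 1;0 0 -0.03 0 1;0 0 -0.06 0 1;0 0 -0.08 0 1")

```text
time: 18.28
tool_pos: [514.5, -405.7, 86.3]
tcp_rot: [-180.0, 0.3, -38.0]
ft_force: [0.5, 0.1, -1.2]
finger_gap: 30.3
grip_force: 24.9
```

Emit:
apply_moves(series="0 0 -0.08 0 1;0 0 -0.08 0 1;0 0 -0.05 0 1;0 0 -0.02 0 1;0 0 0 0 1")

```text
time: 18.7
tool_pos: [517.0, -408.0, 159.6]
tcp_rot: [180.0, -0.2, -38.0]
ft_force: [-0.6, -0.6, -0.3]
finger_gap: 30.2
grip_force: 24.9
```

```bash
python3 - <<'E'
from h import *
s=snapshot("top"); cv2.imwrite("pics/t2.png",s["frame"][150:450,180:580])
tray(s); rim(s); to(488.9,-251.2,42,-38)
E
```

```text
rim ((471.35943603515625, -209.81314086914062), (69.7736587524414, 142.45506286621094), 60.855228424072266) post [nan nan nan] 0
silh ((472.9895935058594, -219.6587371826172), (54.269569396972656, 133.0268096923828), 47.53840637207031)
at [ 516.4 -407.4  157.6] -38.0 twist 0.0000 tx -0.3928 ty -0.3539 tz 0.3854h.py:41: RuntimeWarning: Mean of empty slice.
  Q=C[b]; q=Q.mean(0); print("rim",r,"post",q,len(Q)); return np.array(r[0]),q
  ret = um.true_divide(
```

View pics/t2.png

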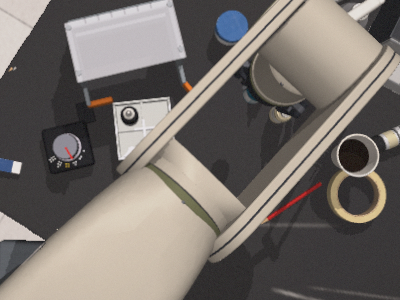

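The view shows the black bottle upright in the tray's back-left cell at (129,114); the arm hides the rest. Next, teal goes into the back-right cell.

Emit:
apply_moves(series="-0.04 -0.04 0 0 1;-0.08 -0.07 0 0 1;-0.1 -0.09 0 0 1;-0.09 -0.08 0 0 1;-0.06 -0.05 0 0 1")

```text
time: 19.17
tool_pos: [487.7, -257.2, 154.3]
tcp_rot: [-180.0, 0.3, -38.0]
ft_force: [0.1, 0.4, -0.5]
finger_gap: 30.4
grip_force: 24.9
```

Emit:
apply_moves(series="-0.023 -0.024 0 0 1;0 0 0.02 0 1;0 0 0.04 0 1;0 0 0.05 0 1;0 0 0.03 0 1")

```text
time: 19.58
tool_pos: [487.7, -251.7, 112.1]
tcp_rot: [180.0, 0.2, -38.1]
ft_force: [-0.4, -0.0, -0.7]
finger_gap: 30.4
grip_force: 24.9
```

Emit:
apply_moves(series="0 0 0.02 0 1;0 0 0 0 1;0 0 0 0 1")

```text
time: 19.83
tool_pos: [488.3, -251.5, 108.4]
tcp_rot: [180.0, 0.1, -38.0]
ft_force: [-0.6, -0.3, -0.1]
finger_gap: 30.6
grip_force: 24.9
```

```bash
python3 - <<'E'
from h import *
to(488.9,-251.2,42.5,-38)
E
```

```text
at [ 488.3 -251.5  108.4] -38.0 twist -0.0004 tx 0.0009 ty -0.0021 tz 0.2198
```

Emit:
apply_moves(series="0.001 -0.002 0.03 0 1;0 0 0.05 0 1;0 0 0.05 0 1;0 0 0.05 0 1;0 0 0.03 0 1")

```text
time: 20.25
tool_pos: [489.0, -250.6, 44.8]
tcp_rot: [180.0, 0.0, -38.0]
ft_force: [-0.0, 0.7, -1.2]
finger_gap: 30.6
grip_force: 24.9
```

Emit:
apply_moves(series="0 0 0.01 0 1;0 0 0 0 1;0 0 0 0 1;0 0 0 0 1")

```text
time: 20.58
tool_pos: [489.8, -251.1, 43.9]
tcp_rot: [-180.0, -0.1, -38.0]
ft_force: [-0.6, -0.7, -0.9]
finger_gap: 30.3
grip_force: 24.9
```

Emit:
apply_moves(series="0 0 0.006 0 1;0 0 0 0 1;0 0 0 0 -0.3;0 0 0 0 -0.3;0 0 0 0 -0.3")

```text
time: 21.0
tool_pos: [489.2, -250.7, 41.3]
tcp_rot: [180.0, 0.0, -38.0]
ft_force: [0.3, 1.2, 0.2]
finger_gap: 55.2
grip_force: 0.0
```

Emit:
apply_moves(series="0 0 0 0 -0.3;0 0 -0.04 0 -0.3;0 0 -0.08 0 -0.3;0 0 -0.1 0 -0.3;0 0 -0.1 0 -0.3")

```text
time: 21.42
tool_pos: [488.7, -250.3, 138.6]
tcp_rot: [180.0, 0.1, -38.0]
ft_force: [0.0, -1.0, 0.2]
finger_gap: 55.5
grip_force: 0.0
```

Emit:
apply_moves(series="0 0 -0.08 0 -0.4;0.04 0.05 0 0 -0.4;0.08 0.1 0 0 -0.4;0.1 0.12 0 0 -0.4;0.1 0.12 0 0 -0.4")

```text
time: 21.83
tool_pos: [492.9, -393.0, 163.1]
tcp_rot: [180.0, -0.1, -37.9]
ft_force: [0.2, 0.2, 0.7]
finger_gap: 60.0
grip_force: 0.0
```

Emit:
apply_moves(series="0.08 0.1 0 0 -0.4;0.05 0.06 0 0 -0.4;0.02 0.03 0 0 -0.4;0 0 0 0 -0.4;0 0 0 0 -0.4")

```text
time: 22.25
tool_pos: [492.9, -463.7, 161.6]
tcp_rot: [-180.0, 0.0, -38.0]
ft_force: [0.7, 0.5, -0.2]
finger_gap: 59.9
grip_force: 0.0
```

```bash
python3 - <<'E'
from h import *
to(493.4,-476.6,37.5,-38)
E
```

```text
at [ 492.9 -463.7  161.6] -38.0 twist -0.0002 tx 0.0278 ty 0.0329 tz 0.4135
```

Emit:
apply_moves(series="0.028 0.033 0 0 -0.4;0 0 0.03 0 -0.4;0 0 0.06 0 -0.4;0 0 0.07 0 -0.4;0 0 0.07 0 -0.4")

```text
time: 22.67
tool_pos: [494.2, -475.3, 91.9]
tcp_rot: [-180.0, -0.0, -37.9]
ft_force: [0.0, 0.7, 0.2]
finger_gap: 59.7
grip_force: 0.0
```

Emit:
apply_moves(series="0 0 0.07 0 -0.4;0 0 0.05 0 -0.4;0 0 0.04 0 -0.4;0 0 0.02 0 -0.4;0 0 0 0 -0.4")

```text
time: 23.08
tool_pos: [493.0, -475.9, 36.7]
tcp_rot: [-180.0, 0.1, -38.0]
ft_force: [0.1, 0.5, 0.4]
finger_gap: 60.2
grip_force: 0.0
```

Emit:
apply_moves(series="0 0 0 0 -0.4;0 0 0 0 -0.4")

```text
time: 23.25
tool_pos: [494.3, -478.0, 40.0]
tcp_rot: [180.0, -0.1, -38.0]
ft_force: [0.5, 0.3, -0.4]
finger_gap: 59.7
grip_force: 0.0
```

```bash
python3 - <<'E'
from h import *
to(493.4,-476.6,37.5,-38)
E
```

```text
at [ 494.3 -478.    40. ] -38.0 twist 0.0001 tx -0.0052 ty -0.0019 tz 0.0085
```

Grip cream and lift.

Emit:
apply_moves(series="-0.002 -0.002 0.005 0 1;0 0 0 0 1;0 0 0 0 1;0 0 0 0 1;0 0 0 0 1")

```text
time: 23.67
tool_pos: [493.8, -476.9, 37.9]
tcp_rot: [180.0, -0.1, -38.0]
ft_force: [-0.6, 0.1, 5.8]
finger_gap: 30.8
grip_force: 25.1
```

Emit:
apply_moves(series="0 0 0 0 1;0 0 -0.03 0 1;0 0 -0.06 0 1;0 0 -0.08 0 1;0 0 -0.08 0 1")

```text
time: 24.08
tool_pos: [492.6, -475.6, 111.7]
tcp_rot: [-180.0, 0.2, -38.0]
ft_force: [1.5, -0.3, -0.2]
finger_gap: 30.4
grip_force: 24.9
```

Emit:
apply_moves(series="0 0 -0.08 0 1;0 0 -0.05 0 1;0 0 -0.02 0 1;0 0 0 0 1;0 0 0 0 1")

```text
time: 24.5
tool_pos: [493.1, -476.1, 155.9]
tcp_rot: [-180.0, 0.1, -38.0]
ft_force: [0.0, 0.2, -0.6]
finger_gap: 30.5
grip_force: 24.9
```

```bash
python3 - <<'E'
from h import *
s=snapshot("top"); cv2.imwrite("pics/t3.png",s["frame"][150:450,180:580])
s=snapshot("scene"); cv2.imwrite("pics/s3.png",s["frame"][200:400,180:500])
to(439.3,-257.4,42.5,-38)
E
```

```text
at [ 492.5 -475.5  154.4] -38.0 twist 0.0000 tx -0.5874 ty -0.4636 tz 0.3731
```

View pics/t3.png

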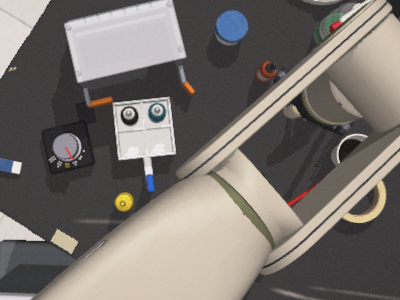

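The black bottle is at (129,114) and teal at (157,112), both upright in the back cells; the tray hasn't moved. Cream goes into the front-right cell.

Emit:
apply_moves(series="-0.05 -0.04 0 0 1;-0.09 -0.07 0 0 1;-0.1 -0.08 0 0 1;-0.1 -0.08 0 0 1;-0.1 -0.08 0 0 1")

```text
time: 25.02
tool_pos: [452.4, -310.3, 154.6]
tcp_rot: [-180.0, 0.2, -38.0]
ft_force: [0.2, 0.4, 0.6]
finger_gap: 30.8
grip_force: 25.0
```

Emit:
apply_moves(series="-0.08 -0.06 0 0 1;-0.05 -0.04 0 0 1;-0.017 -0.013 0 0 1;0 0 0.03 0 1;0 0 0.05 0 1")

```text
time: 25.43
tool_pos: [441.2, -259.6, 133.4]
tcp_rot: [180.0, -0.2, -38.0]
ft_force: [-0.5, -0.7, -0.7]
finger_gap: 30.5
grip_force: 25.0
```

Emit:
apply_moves(series="0 0 0.05 0 1;0 0 0.02 0 1;0 0 0 0 1;0 0 0 0 1")

```text
time: 25.77
tool_pos: [439.7, -259.0, 111.1]
tcp_rot: [180.0, 0.1, -38.0]
ft_force: [0.1, -0.7, -1.1]
finger_gap: 30.8
grip_force: 25.0
```

```bash
python3 - <<'E'
from h import *
to(439.3,-257.4,42.5,-38)
E
```

```text
at [ 439.7 -259.   111.1] -38.0 twist -0.0004 tx -0.0044 ty -0.0033 tz 0.2287
```

Emit:
apply_moves(series="-0.003 -0.003 0.03 0 1;0 0 0.05 0 1;0 0 0.05 0 1;0 0 0.05 0 1;0 0 0.03 0 1")

```text
time: 26.18
tool_pos: [439.7, -257.2, 47.6]
tcp_rot: [180.0, 0.0, -38.0]
ft_force: [-0.8, 0.2, -0.3]
finger_gap: 30.8
grip_force: 25.0
```

Emit:
apply_moves(series="0 0 0.014 0 1;0 0 0 0 1;0 0 0 0 1;0 0 0 0 1")

```text
time: 26.52
tool_pos: [440.7, -257.8, 45.8]
tcp_rot: [-180.0, -0.1, -38.0]
ft_force: [-1.2, -0.1, -0.9]
finger_gap: 30.8
grip_force: 25.0
```

Emit:
apply_moves(series="0 0 0.012 0 1;0 0 0 0 1;0 0 0 0 -0.3;0 0 0 0 -0.3;0 0 0 0 -0.3")

```text
time: 26.93
tool_pos: [439.9, -257.2, 41.1]
tcp_rot: [-180.0, 0.0, -38.0]
ft_force: [0.2, -0.1, -0.1]
finger_gap: 55.4
grip_force: 0.0
```

Emit:
apply_moves(series="0 0 0 0 -0.3;0 0 -0.04 0 -0.3;0 0 -0.08 0 -0.3;0 0 -0.1 0 -0.3;0 0 -0.1 0 -0.3")

```text
time: 27.35
tool_pos: [439.3, -256.8, 138.4]
tcp_rot: [180.0, 0.1, -38.0]
ft_force: [0.4, 0.2, 0.3]
finger_gap: 55.3
grip_force: 0.0
```

Emit:
apply_moves(series="0 0 -0.08 0 -0.4;0.05 0.015 0 0 -0.4;0.1 0.03 0 0 -0.4;0.12 0.04 0 0 -0.4;0.12 0.04 0 0 -0.4")

```text
time: 27.77
tool_pos: [510.1, -359.9, 162.7]
tcp_rot: [180.0, -0.1, -38.0]
ft_force: [0.6, -0.4, 1.0]
finger_gap: 59.6
grip_force: 0.0
```

Emit:
apply_moves(series="0.12 0.04 0 0 -0.4;0.1 0.035 0 0 -0.4;0.08 0.03 0 0 -0.4;0.04 0.01 0 0 -0.4;0 0 0 0 -0.4")

```text
time: 28.18
tool_pos: [568.8, -450.9, 161.3]
tcp_rot: [180.0, -0.0, -38.1]
ft_force: [1.7, -0.3, 0.1]
finger_gap: 59.8
grip_force: 0.0
```

```bash
python3 - <<'E'
from h import *
to(568.7,-450,37.5,-38)
E
```

```text
at [ 568.8 -450.9  161.3] -38.1 twist -0.0006 tx -0.0022 ty -0.0022 tz 0.4127
```

Emit:
apply_moves(series="-0.002 -0.002 0.03 0 -0.4;0 0 0.06 0 -0.4;0 0 0.07 0 -0.4;0 0 0.07 0 -0.4;0 0 0.07 0 -0.4")

```text
time: 28.6
tool_pos: [567.6, -446.5, 70.3]
tcp_rot: [-180.0, 0.0, -38.0]
ft_force: [-0.4, 0.2, 0.9]
finger_gap: 59.8
grip_force: 0.0
```

Emit:
apply_moves(series="0 0 0.05 0 -0.4;0 0 0.04 0 -0.4;0 0 0.02 0 -0.4;0 0 0 0 -0.4;0 0 0 0 -0.4")

```text
time: 29.02
tool_pos: [568.3, -448.1, 38.8]
tcp_rot: [180.0, -0.0, -38.0]
ft_force: [0.6, 0.3, 0.7]
finger_gap: 60.0
grip_force: 0.0
```

Emit:
apply_moves(series="0 0 0 0 -0.4;0 0 0 0 -0.4")

```text
time: 29.18
tool_pos: [569.0, -448.8, 40.0]
tcp_rot: [180.0, -0.2, -38.0]
ft_force: [0.1, 0.6, 0.1]
finger_gap: 60.0
grip_force: 0.0
```

```bash
python3 - <<'E'
from h import *
to(568.7,-450,37.5,-38)
E
```

```text
at [ 569.  -448.8   40. ] -38.0 twist -0.0000 tx 0.0016 ty 0.0037 tz 0.0082
```

Emit:
apply_moves(series="0.002 0.002 0.005 0 1;0 0 0 0 1;0 0 0 0 1;0 0 0 0 1;0 0 0 0 1")

```text
time: 29.6
tool_pos: [568.5, -449.2, 37.2]
tcp_rot: [180.0, -0.1, -38.0]
ft_force: [0.3, 0.3, 3.1]
finger_gap: 30.6
grip_force: 25.0
```

Emit:
apply_moves(series="0 0 0 0 1;0 0 -0.03 0 1;0 0 -0.06 0 1;0 0 -0.08 0 1;0 0 -0.08 0 1")

```text
time: 30.02
tool_pos: [567.4, -448.0, 111.4]
tcp_rot: [-180.0, 0.2, -38.0]
ft_force: [0.2, -0.9, 0.1]
finger_gap: 30.5
grip_force: 24.9
```

Emit:
apply_moves(series="0 0 -0.08 0 1;0 0 -0.05 0 1;0 0 -0.02 0 1;0 0 0 0 1;0 0 0 0 1")

```text
time: 30.43
tool_pos: [567.9, -448.5, 155.5]
tcp_rot: [-180.0, 0.1, -38.0]
ft_force: [-0.5, -0.0, -1.1]
finger_gap: 30.6
grip_force: 24.9
```

```bash
python3 - <<'E'
from h import *
s=snapshot("top"); tray(s); rim(s)
to(433.1,-207.8,42.5,-38)
E
```

```text
rim ((460.5246887207031, -227.47389221191406), (83.51472473144531, 125.11980438232422), 82.10089874267578) post [nan nan nan] 0
silh ((443.4947204589844, -213.6690673828125), (61.21982192993164, 65.05857849121094), 1.662671446800232)
at [ 567.5 -448.2  154.5] -38.0 twist 0.0000 tx -0.8463 ty -0.3557 tz 0.3732h.py:41: RuntimeWarning: Mean of empty slice.
  Q=C[b]; q=Q.mean(0); print("rim",r,"post",q,len(Q)); return np.array(r[0]),q
  ret = um.true_divide(
```

Emit:
apply_moves(series="0 0 -0.03 0 1;-0.05 -0.02 -0.03 0 1;-0.09 -0.04 0 0 1;-0.1 -0.04 0 0 1;-0.1 -0.04 0 0 1")

```text
time: 30.9
tool_pos: [512.5, -351.8, 173.5]
tcp_rot: [-180.0, 0.1, -38.0]
ft_force: [0.4, 1.0, 0.7]
finger_gap: 30.5
grip_force: 24.9
```

Emit:
apply_moves(series="-0.1 -0.04 0 0 1;-0.1 -0.04 0 0 1;-0.1 -0.04 0 0 1;-0.09 -0.04 0 0 1;-0.07 -0.03 0 0 1")

```text
time: 31.32
tool_pos: [438.4, -220.9, 173.6]
tcp_rot: [-180.0, 0.1, -38.0]
ft_force: [-0.8, -0.5, 0.3]
finger_gap: 30.8
grip_force: 24.9
```

Emit:
apply_moves(series="-0.046 -0.026 0 0 1;0 0 0 0 1;0 0 0.04 0 1;0 0 0.06 0 1;0 0 0.06 0 1")

```text
time: 31.73
tool_pos: [434.5, -209.4, 125.7]
tcp_rot: [180.0, -0.1, -38.0]
ft_force: [-0.3, 0.1, -0.4]
finger_gap: 30.0
grip_force: 24.9
```

Emit:
apply_moves(series="0 0 0.04 0 1;0 0 0 0 1;0 0 0 0 1;0 0 0 0 1")

```text
time: 32.07
tool_pos: [434.3, -209.0, 115.1]
tcp_rot: [180.0, -0.0, -38.0]
ft_force: [0.1, 0.5, 0.4]
finger_gap: 30.6
grip_force: 24.9
```

```bash
python3 - <<'E'
from h import *
s=snapshot("top"); cv2.imwrite("pics/t4.png",s["frame"][150:450,180:580])
to(433.1,-207.8,42,-38)
E
```

```text
at [ 434.6 -209.1  115.5] -38.0 twist -0.0001 tx -0.0067 ty -0.0002 tz 0.2451
```

View pics/t4.png

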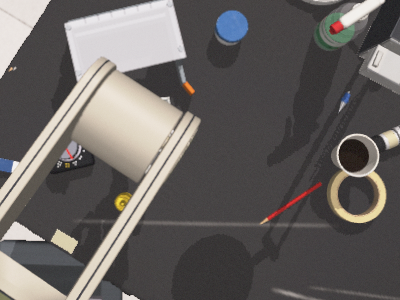

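The arm covers the tray in this view. The last clear view showed it in place, so I'll lower the bottle.

Emit:
apply_moves(series="-0.005 0 0.03 0 1;0 0 0.05 0 1;0 0 0.06 0 1;0 0 0.05 0 1;0 0 0.03 0 1")

```text
time: 32.53
tool_pos: [432.1, -207.1, 47.0]
tcp_rot: [180.0, 0.1, -38.0]
ft_force: [0.6, 0.6, -0.6]
finger_gap: 30.6
grip_force: 24.9
```

Emit:
apply_moves(series="0 0 0.014 0 1;0 0 0 0 1;0 0 0 0 1;0 0 0 0 1")

```text
time: 32.87
tool_pos: [433.6, -208.0, 45.5]
tcp_rot: [-180.0, -0.1, -38.0]
ft_force: [0.5, 0.0, 0.4]
finger_gap: 30.4
grip_force: 24.9
```

Lower the last bit, release, go up, and move aside so the tray can be seen.

Emit:
apply_moves(series="0 0 0.013 0 1;0 0 0 0 1;0 0 0 0 -0.3;0 0 0 0 -0.3;0 0 0 0 -0.3")

```text
time: 33.28
tool_pos: [432.7, -207.5, 40.5]
tcp_rot: [180.0, 0.0, -38.0]
ft_force: [0.4, 0.1, 0.6]
finger_gap: 55.4
grip_force: 0.0
```

Emit:
apply_moves(series="0 0 0 0 -0.3;0 0 -0.04 0 -0.3;0 0 -0.08 0 -0.3;0 0 -0.1 0 -0.3;0 0 -0.1 0 -0.3")

```text
time: 33.7
tool_pos: [431.9, -207.0, 136.8]
tcp_rot: [180.0, 0.1, -38.0]
ft_force: [1.8, 0.0, 0.8]
finger_gap: 55.3
grip_force: 0.0
```

Emit:
apply_moves(series="0.08 0.1 0 0 -1;0.08 0.1 0 0 -1;0.08 0.1 0 0 -1;0.08 0.1 0 0 -1;0.08 0.1 0 0 -1")

```text
time: 34.12
tool_pos: [434.7, -401.3, 136.5]
tcp_rot: [-180.0, -0.0, -38.0]
ft_force: [0.4, 0.2, 0.4]
finger_gap: 85.1
grip_force: 0.0
```

Emit:
apply_moves(series="0 0 0 0 -1;0 0 0 0 -1")

```text
time: 34.28
tool_pos: [434.2, -401.3, 135.7]
tcp_rot: [-180.0, 0.1, -38.2]
ft_force: [-1.0, 0.9, 0.1]
finger_gap: 85.5
grip_force: 0.0
```

```bash
python3 - <<'E'
from h import *
s=snapshot("top"); cv2.imwrite("pics/t5.png",cv2.resize(s["frame"][200:360,250:410],None,fx=3.5,fy=3.5)); np.savez("t5",**s)
c,q=tray(s); rim(s); print(sense()["tool_pos"])
E
```

```text
rim ((461.0493469238281, -229.48782348632812), (104.03414154052734, 103.77387237548828), 7.403246879577637) post [ 368.3 -240.7   85.4] 68
silh ((461.9433898925781, -232.08856201171875), (25.307025909423828, 27.098125457763672), 1.4512079954147339)
[ 434.5 -399.9  135.8]
```

View pics/t5.png

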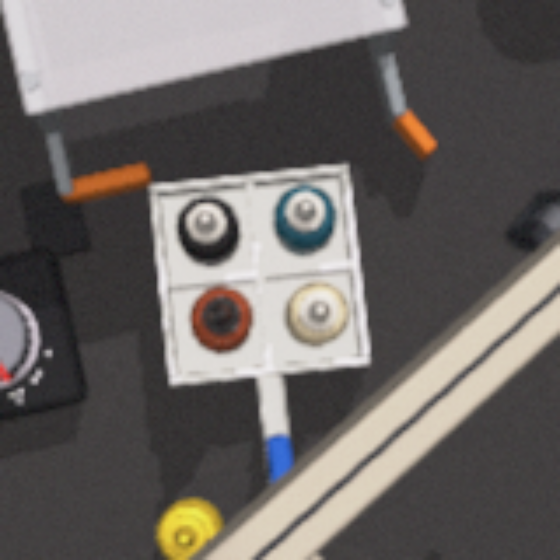

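All four bottles stand upright, each in its own cell: black (207,228), teal (305,218), orange (222,318) and cream (318,312). Now back to the post, with the fingers only partly open because the yellow bottle is close.

Emit:
apply_moves(series="0 0 0 -0.056 0.2;0 0 0 -0.056 0.2;0 0 0 -0.057 0.2;0 0 0 -0.056 0.2;0 0 0 -0.056 0.2", squeeze=45)

```text
time: 34.75
tool_pos: [435.3, -398.0, 136.7]
tcp_rot: [-180.0, -0.0, -5.4]
ft_force: [-0.1, 0.3, -0.1]
finger_gap: 34.2
grip_force: 0.0
```

Emit:
apply_moves(series="0 0 0 -0.056 0.2;0 0 0 -0.057 0.2;0 0 0 0 0.2;0 0 0 0 0.2")

```text
time: 35.08
tool_pos: [435.3, -398.4, 136.7]
tcp_rot: [-180.0, -0.0, 7.0]
ft_force: [0.7, 0.2, -1.1]
finger_gap: 34.2
grip_force: 0.0
```

```bash
python3 - <<'E'
from h import *
to(367,-241.4,48,7.2)
E
```

```text
at [ 435.3 -398.4  136.7] 7.0 twist -0.0016 tx -0.1602 ty -0.5478 tz 0.2955
```

Emit:
apply_moves(series="-0.02 -0.05 0 0 0.2;-0.03 -0.1 0 0 0.2;-0.03 -0.12 0 0 0.2;-0.03 -0.12 0 0 0.2;-0.03 -0.09 0 0 0.2")

```text
time: 35.5
tool_pos: [374.4, -259.2, 135.9]
tcp_rot: [-179.9, 0.0, 6.9]
ft_force: [0.6, 0.4, -1.0]
finger_gap: 34.1
grip_force: 0.0
```

Emit:
apply_moves(series="-0.02 -0.05 0 0 0.2;0 -0.018 0 0 0.2;0 0 0 0 0.2;0 0 0 0 0.2;0 0 0 0 0.2")

```text
time: 35.92
tool_pos: [367.5, -243.3, 136.9]
tcp_rot: [179.9, -0.0, 7.1]
ft_force: [-0.0, -1.1, 0.1]
finger_gap: 34.3
grip_force: 0.0
```

```bash
python3 - <<'E'
from h import *
to(367,-241.4,48,7.2)
E
```

```text
at [ 367.5 -243.3  136.9] 7.1 twist -0.0011 tx -0.0009 ty -0.0065 tz 0.2963
```

Emit:
apply_moves(series="-0.001 -0.006 0.03 0 0.2;0 0 0.05 0 0.2;0 0 0.06 0 0.2;0 0 0.06 0 0.2;0 0 0.05 0 0.2")

```text
time: 36.33
tool_pos: [365.9, -240.8, 59.5]
tcp_rot: [-179.9, 0.1, 7.1]
ft_force: [-0.0, -0.4, -0.4]
finger_gap: 34.4
grip_force: 0.0
```

Emit:
apply_moves(series="0 0 0.03 0 0.2;0 0 0.016 0 0.2;0 0 0 0 0.2;0 0 0 0 0.2;0 0 0 0 0.2")

```text
time: 36.75
tool_pos: [367.0, -241.3, 48.6]
tcp_rot: [179.9, -0.1, 7.1]
ft_force: [-0.0, 0.4, 1.1]
finger_gap: 34.3
grip_force: 0.0
```

Emit:
apply_moves(series="0 0 0 0 1;0 0 0 0 1;0 0 0 0 1;0 0 0 0 1;0 0 0 0 1")

```text
time: 37.17
tool_pos: [367.0, -241.1, 48.6]
tcp_rot: [179.9, -0.1, 7.2]
ft_force: [-1.1, 1.2, 6.7]
finger_gap: 11.2
grip_force: 44.5
```

```bash
python3 - <<'E'
from h import *
# post will be held 3 mm nearer the tray than its middle: post-held point bay x = tray x - 95
to(*bay(-245,-50),None,7.2)
E
```

```text
at [ 367.  -241.1   48.6] 7.2 twist -0.0004 tx -0.0524 ty 0.1383 tz 0.0000
```

Emit:
apply_moves(series="-0.005 0.01 0 0 1;-0.008 0.02 0 0 1;-0.008 0.02 0 0 1;-0.008 0.02 0 0 1;-0.008 0.02 0 0 1")

```text
time: 37.58
tool_pos: [359.7, -268.8, 48.5]
tcp_rot: [180.0, -0.1, 7.2]
ft_force: [2.0, 4.9, 6.4]
finger_gap: 11.5
grip_force: 44.7
```

Emit:
apply_moves(series="-0.008 0.02 0 0 1;-0.007 0.018 0 0 1;0 0.01 0 0 1;0 0 0 0 1;0 0 0 -0.007 1")

```text
time: 38.0
tool_pos: [356.9, -284.5, 48.7]
tcp_rot: [179.9, -0.1, 7.9]
ft_force: [1.9, -2.2, 0.7]
finger_gap: 11.4
grip_force: 44.1
```

Emit:
apply_moves(series="0 0 0 -0.012 1;0 0 0 -0.012 1;0 0 0 -0.012 1;0 0 0 -0.012 1;0 0 0 -0.008 1")

```text
time: 38.42
tool_pos: [356.9, -284.5, 48.5]
tcp_rot: [179.9, -0.1, 14.5]
ft_force: [3.2, -2.8, 5.5]
finger_gap: 11.3
grip_force: 44.7
```

Emit:
apply_moves(series="0 0 0 -0.004 1;0 0 0 0 1;0 0 0 0 1")

```text
time: 38.67
tool_pos: [356.9, -284.5, 48.6]
tcp_rot: [179.9, -0.1, 14.9]
ft_force: [3.7, -3.2, 6.2]
finger_gap: 11.2
grip_force: 44.7
```

```bash
python3 - <<'E'
from h import *
s=snapshot("top"); cv2.imwrite("pics/t6.png",cv2.resize(s["frame"][180:340,230:430],None,fx=3.5,fy=3.5))
c,q=tray(s); p=sense()["tool_pos"]; print(p,sense()["tcp_rot"],"tray bay",tobay(c),"tool bay",tobay(p))
E
```

```text
rim ((472.13299560546875, -255.61866760253906), (60.546295166015625, 101.7055435180664), 12.095834732055664) post [nan nan nan] 0
[ 356.9 -284.5   48.6] [179.9  -0.1  14.9] tray bay [-126.   -52.1] tool bay [-244.7  -50.4]h.py:41: RuntimeWarning: Mean of empty slice.
  Q=C[b]; q=Q.mean(0); print("rim",r,"post",q,len(Q)); return np.array(r[0]),q
  ret = um.true_divide(
```

View pics/t6.png

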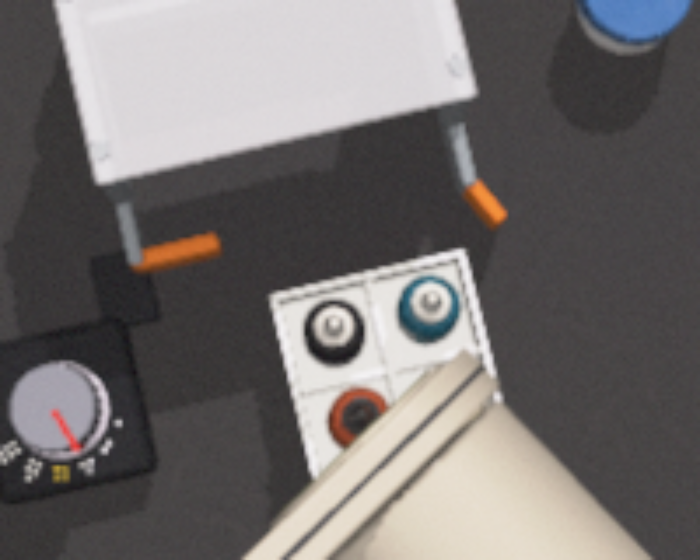

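The tray is parallel to the bay and in line with the mouth; its back edge runs from (272,295) to (465,250), right of the lip end at (218,245). Sliding it in.

Emit:
apply_moves(series="0.01 -0.003 0 0 1;0.02 -0.003 0 0 1;0.025 0 0 0 1;0.025 0 0 0 1;0.025 0 0 0 1")

```text
time: 39.13
tool_pos: [385.2, -274.8, 48.7]
tcp_rot: [180.0, 0.2, 14.9]
ft_force: [-11.0, -4.1, 17.4]
finger_gap: 11.5
grip_force: 46.3
```

Emit:
apply_moves(series="0.025 0 0 0 1;0.025 0 0 0 1;0.025 0 0 0 1;0.025 0 0 0 1;0.025 0 0 0 1")

```text
time: 39.55
tool_pos: [421.4, -265.2, 48.7]
tcp_rot: [180.0, 0.2, 14.9]
ft_force: [-9.4, -3.5, 16.9]
finger_gap: 11.6
grip_force: 46.3
```

Emit:
apply_moves(series="0.025 0 0 0 1;0.025 0 0 0 1;0.025 0 0 0 1;0.025 0 0 0 1;0.025 0 0 0 1")

```text
time: 39.97
tool_pos: [457.6, -255.6, 48.6]
tcp_rot: [180.0, 0.2, 14.9]
ft_force: [-10.2, -2.3, 17.5]
finger_gap: 11.5
grip_force: 46.3
```

Emit:
apply_moves(series="0.025 0 0 0 1;0.025 0 0 0 1;0.025 0 0 0 1;0.025 0 0 0 1;0.02 0 0 0 1")

```text
time: 40.38
tool_pos: [492.6, -246.3, 48.7]
tcp_rot: [180.0, 0.1, 14.9]
ft_force: [-10.5, -2.8, 17.6]
finger_gap: 11.4
grip_force: 46.3
```

Emit:
apply_moves(series="0.01 0 0 0 1;0.01 0 0 0 1;0 0 0 0 1;0 0 0 0 1")

```text
time: 40.72
tool_pos: [498.6, -244.6, 48.7]
tcp_rot: [180.0, 0.1, 14.9]
ft_force: [-5.7, -1.9, 14.3]
finger_gap: 11.3
grip_force: 45.9
```

```bash
python3 - <<'E'
from h import *
s=sense(); print(tobay(s["tool_pos"]),s["tool_pos"],s["tcp_rot"],s["ft_force"])
E
```

```text
[-97.6 -48.3] [ 498.6 -244.6   48.7] [180.    0.1  14.9] [-5.7 -1.9 14.3]
```

Emit:
apply_moves(series="0.012 0 0 0 1;0.012 0 0 0 1;0.006 0 0 0 1;0.004 0 0 0 1")

```text
time: 41.05
tool_pos: [507.9, -242.2, 48.7]
tcp_rot: [180.0, 0.2, 14.9]
ft_force: [-10.1, -2.9, 16.4]
finger_gap: 11.5
grip_force: 46.2
```

Emit:
apply_moves(series="0.004 0 0 0 1;0.004 0 0 0 1;0 0 0 0 1")

```text
time: 41.3
tool_pos: [509.9, -241.7, 48.7]
tcp_rot: [180.0, 0.2, 14.9]
ft_force: [-11.2, -2.5, 17.6]
finger_gap: 11.5
grip_force: 46.3
```

```bash
python3 - <<'E'
from h import *
s=sense(); print(tobay(s["tool_pos"]),s["tool_pos"],s["tcp_rot"],s["ft_force"])
E
```

```text
[-85.9 -48.3] [ 509.9 -241.7   48.7] [180.    0.2  14.9] [-11.2  -2.5  17.6]
```

Emit:
apply_moves(series="0.005 0 0 0 1;0.005 0 0 0 1;0 0 0 0 1")

```text
time: 41.55
tool_pos: [510.1, -241.5, 48.6]
tcp_rot: [-179.9, 0.5, 14.9]
ft_force: [-25.6, -4.2, 27.5]
finger_gap: 11.4
grip_force: 47.8
```

Emit:
apply_moves(series="0.005 0 0 0 1;0.005 0 0 0 1;0 0 0 0 1")

```text
time: 41.8
tool_pos: [510.3, -241.3, 48.4]
tcp_rot: [-179.9, 0.8, 14.9]
ft_force: [-40.0, -5.8, 36.9]
finger_gap: 11.7
grip_force: 49.1
```

Emit:
apply_moves(series="-0.015 0 0 0 1;-0.012 0 0 0 1;0 0 0 0 1;0 -0.01 0 0 1;0 -0.02 0 0 1")

```text
time: 42.22
tool_pos: [507.0, -233.5, 47.9]
tcp_rot: [179.9, 0.0, 14.8]
ft_force: [1.3, -3.8, 5.2]
finger_gap: 11.7
grip_force: 44.6
```

Emit:
apply_moves(series="0 -0.02 0 0 1;0 -0.02 0 0 1;0 -0.02 0 0 1;0 -0.02 0 0 1;0 -0.02 0 0 1")

```text
time: 42.63
tool_pos: [499.3, -203.0, 47.8]
tcp_rot: [180.0, -0.0, 14.9]
ft_force: [2.4, -4.3, 4.5]
finger_gap: 11.5
grip_force: 44.7
```

Emit:
apply_moves(series="0 -0.015 0 0 1;0 -0.01 0 0 1;0 -0.005 0 0 1;0 0 0 0 1")

```text
time: 42.97
tool_pos: [497.0, -194.0, 47.8]
tcp_rot: [-180.0, -0.0, 14.9]
ft_force: [0.8, -2.9, 5.6]
finger_gap: 11.7
grip_force: 44.8
```

```bash
python3 - <<'E'
from h import *
s=sense(); print(tobay(s["tool_pos"]),s["tool_pos"],s["tcp_rot"],s["ft_force"])
E
```

```text
[-86.2   1.1] [ 497.  -194.    47.8] [-180.    -0.    14.9] [ 0.8 -2.9  5.6]
```

Emit:
apply_moves(series="0 -0.008 0 0 1;0 -0.008 0 0 1;0 -0.006 0 0 1;0 0 0 0 1")

```text
time: 43.3
tool_pos: [495.3, -187.8, 47.8]
tcp_rot: [-180.0, -0.0, 14.9]
ft_force: [1.2, -2.4, 6.3]
finger_gap: 11.3
grip_force: 44.7
```

Emit:
apply_moves(series="0 -0.005 0 0 1;0 -0.005 0 0 1;0 0 0 0 1")

```text
time: 43.55
tool_pos: [494.7, -186.3, 48.0]
tcp_rot: [179.9, -0.0, 14.8]
ft_force: [1.7, -9.9, 3.5]
finger_gap: 11.6
grip_force: 45.0
```

```bash
python3 - <<'E'
from h import *
s=sense(); print(tobay(s["tool_pos"]),s["tool_pos"],s["tcp_rot"],s["ft_force"],s["wrist_torque"])
E
```

```text
[-86.4   9.1] [ 494.7 -186.3   48. ] [179.9  -0.   14.8] [ 1.7 -9.9  3.5] [-1.5 -0.2 -0.5]
```

Emit:
apply_moves(series="0 -0.006 0 0 1;0 0 0 0 1;0 0.006 0 0 1;0 0.004 0 0 1;0 0 0 0 1")

```text
time: 43.97
tool_pos: [494.9, -186.7, 47.8]
tcp_rot: [180.0, -0.0, 14.8]
ft_force: [0.1, -6.0, 5.9]
finger_gap: 11.5
grip_force: 45.0
```

Emit:
apply_moves(series="0 0 0 0 0.2;0 0 0 0 0.2;0 0 0 0 0.2;0 0 -0.03 0 0.2;0 0 -0.06 0 0.2")

```text
time: 44.38
tool_pos: [492.4, -185.2, 72.3]
tcp_rot: [-179.8, 0.3, 14.9]
ft_force: [0.0, 0.1, 0.9]
finger_gap: 34.1
grip_force: 0.0
```

Emit:
apply_moves(series="0 0 -0.1 0 0.2;0 0 -0.1 0 0.2;0 0 -0.1 0 0.2;-0.1 0 0 0 -1;-0.1 0 0 0 -1")

```text
time: 44.8
tool_pos: [438.3, -202.5, 168.0]
tcp_rot: [179.8, -0.2, 15.0]
ft_force: [-0.8, 0.1, 0.2]
finger_gap: 57.1
grip_force: 0.0
```

Emit:
apply_moves(series="-0.1 0 0 0 -1;0 0 0 0 -1;0 0 0 0 -1")

```text
time: 45.05
tool_pos: [406.9, -209.8, 165.0]
tcp_rot: [180.0, -0.0, 14.7]
ft_force: [-0.6, 0.3, 0.2]
finger_gap: 85.4
grip_force: 0.0
```

```bash
python3 - <<'E'
from h import *
s=snapshot("top"); np.savez("t7",**s); cv2.imwrite("pics/t7.png",cv2.resize(s["frame"][140:340,200:400],None,fx=3,fy=3))
C=good(s); hsv=cv2.cvtColor(s["frame"],cv2.COLOR_BGR2HSV); Z=np.nan_to_num(C[...,2])
b=(cv2.inRange(hsv,(105,130,60),(125,255,255))>0)&(Z>73)&(Z<95)&(C[...,0]>440)&(C[...,0]<540)&(C[...,1]<-150)
print("post",C[b].mean(0),b.sum(),"bay",tobay(C[b].mean(0)))
e=sense(); print(e["tool_pos"],e["tcp_rot"])
to(423.4,-91.4,33)
E
```

```text
post [nan nan nan] 0 bay [nan nan]
[ 407.9 -209.8  165.2] [180.   -0.   14.8]
at [ 407.9 -209.8  165.2] 14.8 twist 0.0000 tx 0.1507 ty -0.3683 tz 0.4407<stdin>:5: RuntimeWarning: Mean of empty slice.
  ret = um.true_divide(
```

View pics/t7.png

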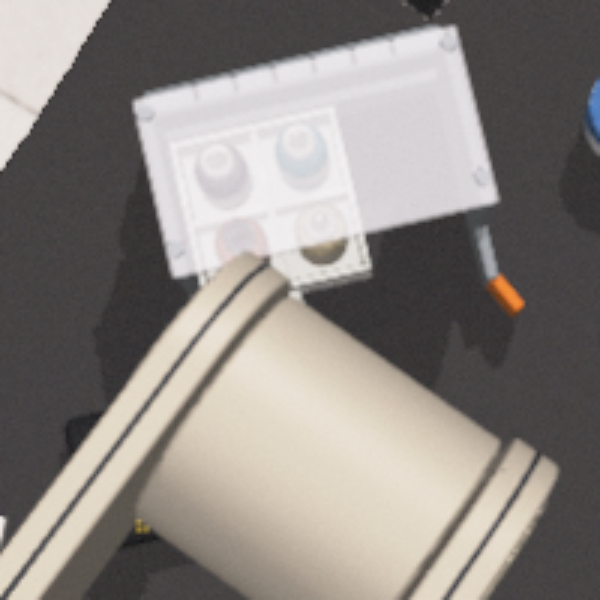

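The tray is back under the hood with all four bottles standing. Next I'll measure the pointer from the first picture and move over the timer.

Emit:
apply_moves(series="0.02 -0.04 0 0 -0.4;0.03 -0.07 0 0 -0.4;0.03 -0.08 0 0 -0.4;0.03 -0.08 0 0 -0.4;0.02 -0.06 0 0 -0.4")

```text
time: 45.52
tool_pos: [421.1, -101.9, 164.9]
tcp_rot: [-180.0, -0.0, 14.9]
ft_force: [0.5, 0.5, 0.7]
finger_gap: 59.7
grip_force: 0.0
```

Emit:
apply_moves(series="0.02 -0.038 0 0 -0.4;0 0 0.03 0 -0.4;0 0 0.05 0 -0.4;0 0 0.05 0 -0.4;0 0 0.03 0 -0.4")

```text
time: 45.93
tool_pos: [422.8, -91.2, 114.8]
tcp_rot: [-179.9, 0.1, 14.9]
ft_force: [-0.7, -0.5, -1.0]
finger_gap: 60.1
grip_force: 0.0
```

Emit:
apply_moves(series="0 0 0 0 -0.4;0 0 0 0 -0.4;0 0 0 0 -0.4")

```text
time: 46.18
tool_pos: [423.6, -91.8, 117.3]
tcp_rot: [180.0, -0.0, 14.8]
ft_force: [0.4, -0.8, 0.4]
finger_gap: 59.5
grip_force: 0.0
```

```bash
cat >> h.py <<'E'
def pointer(s):
    hsv=cv2.cvtColor(s["frame"],cv2.COLOR_BGR2HSV); c=np.array([423.2,-91.3])
    red=cv2.inRange(hsv,(0,90,90),(10,255,255))|cv2.inRange(hsv,(170,90,90),(180,255,255)); red[:275]=0;red[320:]=0;red[:,:225]=0;red[:,270:]=0
    R=np.array([world(s,u,v,z=64)[:2] for v,u in np.argwhere(red)])-c; R=R[np.hypot(*R.T)<22]
    l=cv2.fitLine(R.astype(np.float32),cv2.DIST_L2,0,.01,.01).ravel()
    yel=cv2.inRange(hsv,(20,90,90),(35,255,255)); yel[:300]=0;yel[330:]=0;yel[:,:235]=0;yel[:,265:]=0
    Y=np.array([world(s,u,v,z=26)[:2] for v,u in np.argwhere(yel)])-c; y=Y.mean(0)
    a=lambda v:np.degrees(np.arctan2(v[1],v[0]))%360
    print("red mean",R.mean(0),a(R.mean(0)),"line",a(l[:2]),l[2:],"yellow",y,a(y),len(R),len(Y))
    w=((hsv[...,2]>150)&(hsv[...,1]<60)).astype(np.uint8); w[:295]=0;w[322:]=0;w[:,:225]=0;w[:,270:]=0
    n,_,st,ce=cv2.connectedComponentsWithStats(w)
    for i in range(1,n):
        p=world(s,*ce[i],z=26)[:2]-c; r=np.hypot(*p)
        if 27<r<40: print("  white",st[i,4],p,round(a(p),1))
E
python3 - <<'E'
from h import *
pointer(dict(np.load("top0.npz"))); pointer(dict(np.load("t5.npz")))
to(423.3,-91.4,33)
E
```

```text
red mean [-10.5  -5.4] 207.48590343945654 line 34.243343 [-10.5  -5.4] yellow [-32.8   0. ] 179.91877170658975 27 22
  white 4 [ -6.2 -29.1] 258.0
  white 12 [-22.6  28. ] 128.9
  white 6 [-18.2 -23.4] 232.2
  white 1 [-26.5  14.9] 150.6
  white 6 [-26.9 -14. ] 207.6
  white 2 [-31.   16.5] 152.0
  white 1 [-28.2  11.2] 158.4
  white 2 [-32.7  12.8] 158.6
  white 1 [-31.1 -14.5] 205.0
  white 1 [-35.6  16.4] 155.3
red mean [-10.3  -5.4] 207.78587559350177 line 34.60209 [-10.3  -5.4] yellow [-32.6   0.1] 179.75323449734756 26 21
  white 4 [ -6.2 -29.1] 258.0
  white 1 [-17.7  26.2] 124.1
  white 6 [-18.2 -23.4] 232.2
  white 2 [-23.3  32.4] 125.8
  white 1 [-23.1  26. ] 131.7
  white 1 [-21.2  22.4] 133.5
  white 1 [-26.9  29.5] 132.3
  white 1 [-26.5  14.9] 150.6
  white 4 [-26.6 -13.4] 206.8
  white 1 [-30.1  16.6] 151.2
  white 1 [-28.2  11.2] 158.4
  white 1 [-31.8  12.9] 158.0
  white 1 [-31.1 -14.5] 205.0
  white 1 [-35.6  16.4] 155.3
at [423.6 -91.8 117.3] 14.8 twist 0.0000 tx -0.0006 ty -0.0017 tz 0.2810
```

Emit:
apply_moves(series="0 -0.001 0.03 0 -0.4;0 0 0.06 0 -0.4;0 0 0.06 0 -0.4;0 0 0.06 0 -0.4;0 0 0.04 0 -0.4", squeeze=25)

```text
time: 46.6
tool_pos: [422.6, -91.2, 40.2]
tcp_rot: [-180.0, 0.0, 14.8]
ft_force: [-0.3, 0.1, -0.4]
finger_gap: 59.6
grip_force: 0.0
```

Emit:
apply_moves(series="0 0 0.02 0 -0.4;0 0 0.005 0 -0.4;0 0 0 0 -0.4;0 0 0 0 -0.4;0 0 0 0 -0.4")

```text
time: 47.02
tool_pos: [424.0, -91.6, 35.3]
tcp_rot: [179.9, -0.1, 14.8]
ft_force: [0.8, -0.1, -0.0]
finger_gap: 59.3
grip_force: 0.0
```

Emit:
apply_moves(series="0 0 0 0 1;0 0 0 0 1;0 0 0 0 1;0 0 0 0 1;0 0 0 0 1")

```text
time: 47.43
tool_pos: [423.4, -90.0, 35.3]
tcp_rot: [-179.9, -0.1, 14.8]
ft_force: [-3.9, 10.3, 10.1]
finger_gap: 42.9
grip_force: 24.9
```

Emit:
apply_moves(series="0 0 0 0.02 1;0 0 0 0.03 1;0 0 0 0.04 1;0 0 0 0.04 1;0 0 0 0.04 1")

```text
time: 47.85
tool_pos: [423.4, -89.9, 35.2]
tcp_rot: [-179.9, -0.0, -4.9]
ft_force: [-3.4, 9.9, 10.6]
finger_gap: 43.1
grip_force: 24.9
```

Emit:
apply_moves(series="0 0 0 0.04 1;0 0 0 0.03 1;0 0 0 0.02 1;0 0 0 0.01 1;0 0 0 0 1")

```text
time: 48.27
tool_pos: [423.4, -89.8, 35.2]
tcp_rot: [-179.9, 0.0, -16.2]
ft_force: [-3.7, 10.4, 10.6]
finger_gap: 43.3
grip_force: 24.9
```

```bash
python3 - <<'E'
from h import *
s=snapshot("scene"); cv2.imwrite("pics/s8.png",cv2.resize(s["frame"][200:300,210:360],None,fx=4,fy=4))
e=sense(); print(e["tool_pos"],e["tcp_rot"],e["wrist_torque"])
E
```

```text
[423.4 -89.9  35.3] [-179.9    0.   -16.1] [ 1.5  0.6 -0.1]
```

Emit:
apply_moves(series="0 0 0 0 -0.4;0 0 0 0 -0.4;0 0 0 0 -0.4;0 0 0 0 -0.4;0 0 -0.04 0 -0.4")

```text
time: 48.73
tool_pos: [421.3, -90.8, 44.3]
tcp_rot: [-180.0, 0.2, -16.1]
ft_force: [-0.4, 0.5, -0.5]
finger_gap: 59.7
grip_force: 0.0
```

Emit:
apply_moves(series="0 0 -0.08 0 -0.4;0 0 -0.1 0 -0.4;0 0 -0.1 0 -0.4;0 0 -0.1 0 -0.4;0 0 -0.08 0 -0.4")

```text
time: 49.15
tool_pos: [423.4, -91.6, 186.7]
tcp_rot: [180.0, -0.1, -16.1]
ft_force: [0.4, -0.8, 0.6]
finger_gap: 59.6
grip_force: 0.0
```

Emit:
apply_moves(series="0 -0.1 0 0 -0.4;0 -0.12 0 0 -0.4;0 -0.12 0 0 -0.4;0 -0.12 0 0 -0.4;0 -0.12 0 0 -0.4")

```text
time: 49.57
tool_pos: [471.6, 77.3, 184.4]
tcp_rot: [-180.0, -0.0, -16.2]
ft_force: [1.0, -0.1, -0.5]
finger_gap: 59.6
grip_force: 0.0
```

Emit:
apply_moves(series="0 -0.12 0 0 -0.4;0 -0.12 0 0 -0.4;0 -0.12 0 0 -0.4;0 0 0 0 -0.4;0 0 0 0 -0.4")

```text
time: 49.98
tool_pos: [501.2, 181.2, 183.7]
tcp_rot: [180.0, 0.0, -15.9]
ft_force: [-0.4, -1.0, 0.3]
finger_gap: 59.7
grip_force: 0.0
```

```bash
python3 - <<'E'
from h import *
s=snapshot("top"); np.savez("t9",**s); cv2.imwrite("pics/t9.png",cv2.resize(s["frame"][140:330,180:390],None,fx=3.1,fy=3.1,interpolation=cv2.INTER_CUBIC))
pointer(s)
C=good(s); hsv=cv2.cvtColor(s["frame"],cv2.COLOR_BGR2HSV); Z=np.nan_to_num(C[...,2])
b=(cv2.inRange(hsv,(105,130,60),(125,255,255))>0)&(Z>73)&(Z<95)&(C[...,0]>440)&(C[...,0]<540)&(C[...,1]<-150)
print("post",C[b].mean(0),b.sum(),"bay",tobay(C[b].mean(0)))
E
```

```text
red mean [-11.6   0.8] 176.26072676712582 line 2.163393 [-11.6   0.8] yellow [-32.8   0. ] 179.91877170658975 24 22
  white 4 [ -6.2 -29.1] 258.0
  white 12 [-22.6  28. ] 128.9
  white 7 [-18.7 -23.4] 231.4
  white 3 [-27.6  13. ] 154.8
  white 6 [-26.9 -14. ] 207.6
  white 2 [-31.   16.5] 152.0
  white 2 [-32.7  12.8] 158.6
  white 1 [-31.1 -14.5] 205.0
  white 2 [-35.6  17.3] 154.1
post [ 490.8 -188.1   85.7] 106 bay [-90.6   8.3]
```

View pics/t9.png

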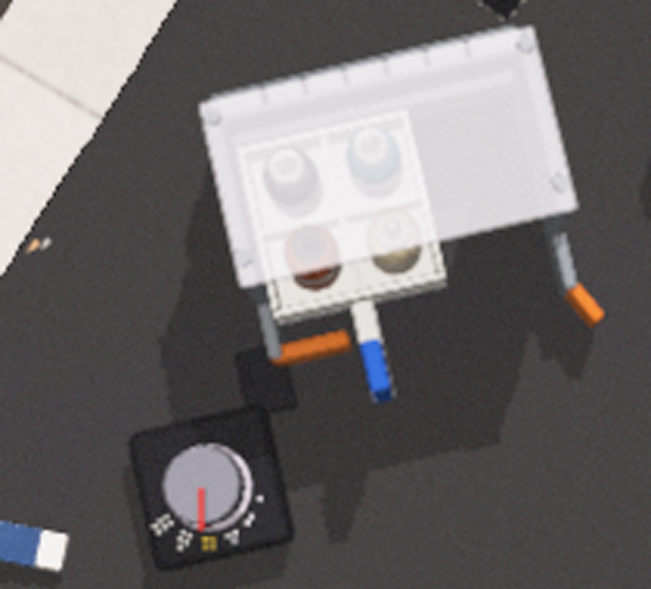

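The tray is home: the post reads bay (-90.6, +8.3), so it's against the back stop and the left wall, behind the lip. The four bottles stand in their cells at (290,170), (372,155), (313,250) and (393,240). The red pointer, from (201,489) to (203,530), lines up with the yellow four-dot mark at (208,544): about 182° by line fit against about 181°. The gripper is clear of everything.

```bash
python3 -c "
from bench import hand_in
print(hand_in())"
```

```text
the job is handed in; nothing more can be done
None
```

Job handed in: all four bottles stand upright in their own cells, the tray is back home behind the lip, and the timer pointer is at the four-dot mark, within about 1–2° by my measurement. The hand-in returned no verdict.

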